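# Fit a motorcycle air filter and snap the airbox cover on

### The arm

A 6-joint arm with a two-finger parallel gripper is mounted at the origin on the work surface. World frame = base frame: x ahead of the robot, y to its left, z up, the work surface at z = 0. Lengths are in m, angles in rad, forces in N, time in s.
With the tool pointing down it reaches from about 0.375 to 0.975 m from the base axis. Payload 3.8 kg.
Tool frame: the origin (TCP) lies at the very end of the fingers, on their centre line; the grasp point (between the pads) lies 19 mm behind it; z points along the fingers, x is the direction in which the jaws open and shut, and the axes are right-handed (so a half turn about z gives the same grasp; the last joint's range is limited). The gripper opens to 88 mm and grips with 3 to 60 N. Pads are 18 mm wide; open, the fingers measure 123 mm over their backs; the gripper's body (75 mm by 187 mm) begins 45 mm behind the grasp point.
Start: joints at [-1.176, 0.264, 1.604, -0, 1.274, -0.037], TCP at [0.282, -0.613, 0.239] pointing down, gripper open.
Joint ranges: [-2.63, 2.63], [-0.94, 2.18], [0.31, 2.57], [-1.31, 4.45], [0, 2.66], [-2.55, 2.55]. Speed limits (rad/s): [2.57, 2.57, 3.14, 3.14, 3.14, 3.14].

### API

Orientations are given as a rotation vector (axis times angle).
In Python, from rig import bot gives the robot as it stands. The module is installed in compiled form; this text tells all that it offers.
- The arm moves only by the shell command python3 -m handwheel 'ROWS' [FORCE]. ROWS is JSON, a list of rows, each a list of 7 numbers: the turn, a rotation vector about the tool's x, y, z in units of 5 degrees (1.0 is 5 degrees), then the shift along the tool's x, y, z in units of 40 mm (1.0 is 40 mm), then the finger opening in mm, from 0 to 88.1. In form: [[rx, ry, rz, x, y, z, grip], ...]. A call has 1 to 10 rows; each row shifts and turns the commanded pose from where the row before left it, along the tool's axes as they then stand; what a row does not reach is not made up. A row lasts 1/10 s, in which the tool goes at most 50 mm and 8.59 degrees, less where a joint would pass 70% of its speed; a pose out of reach is approached as far as the arm can. A call is refused whole if a number of a shift passes 1 or a number of a turn 1, either way. A call with a gripper value outside its range is refused whole. The fingers move at their own pace and stop on an object; FORCE is the grip in N (left out, the last holds). Time passes only in rows, so rows that do not move let the fingers close. It gives the time, the measured TCP pose, the force and the opening at its end, in the units of the state.
- bot.get_state(): the state, without advancing time (a new reading comes with each control period).
- bot.grab_frame(name): name is "scene" or "top" or "wrist"; returns the picture (480x640x3 uint8, red, green, blue); there is no depth.
- bot.camera_info(name): a dict with "K" (3x3 intrinsics, pixels), "extrinsics" (4x4, takes a point from camera to world coordinates). Camera axes: x right, y up, looking along -z (the intrinsics and any distortion apply to the point x, -y, -z); pixel columns grow to the right and rows downward; lengths in m; the calibration is good to about 2 mm. A picture is of the moment at which its call begins: read the wrist's pose just before it. camera_info takes no time and is no camera call; for the wrist camera it gives the pose at the moment of the call.
- bot.job_done(): hands the job in, once; it reports no verdict.
The state is a dict: "clock": time; "joint_pos": joint angles; "qd": joint speeds; "joint_torque": joint torques, N m; "ee_pos": TCP position; "tcp_rot": TCP orientation; "ft_force": force on the tool from outside, world axes, zero at the start; "moment": the same for the moment, N m; "grip_width": opening from 0.0 (shut) to 1.0 (fully open).
Only numpy, scipy, OpenCV 4.12 (cv2) and the standard library are available. Lean on these libraries where they do the work, as an engineer would, in place of code of your own. Each camera call takes 0.05 s, during which the arm holds its last target.

### The job

Lift the new orange air filter out of its carton and lay it flat in the black airbox, then set the grey cover on the airbox with its corner notch round the brass stub and press it down evenly, along both long sides, until all four white clips have clicked over it and it sits flush all round. Do not let the cover cock steeply in the box while you press, and do not push the other parts on the bench about.

Things in the scene. Friction and masses are not known exactly. Their poses are not given: they have to be found in the camera images.
- airbox: Black open-topped plastic airbox 180 (x) x 120 (y) mm, walls 4 mm, bolted to a fixed plywood board 226 x 150 x 15 mm. Origin on the bench under the middle; z up. Rim at z = 85 mm, inner floor (filter's seat) at z = 20, opening 172 x 112 mm. +x is its front, -x (rubber outlet boot) its back, +y its left. Two white spring clips on each long side, at x = +50 and -50 mm. Never moves.
- stub_top (a point): Top of the brass breather stub, 14 mm across, that stands at the airbox's front left corner (airbox frame x = +93, y = +63 mm) and reaches 107 mm above the bench, 22 mm above the rim. A cover turned the wrong way round fouls it.
- filter_handle (a point): New air filter: flat orange panel 162 (x) x 102 (y) x 24 mm with cream pleats, and on its middle an upright pull handle 56 (x) x 14 (y) x 26 mm high. The point is the handle's middle: 37 mm above the filter's underside, 13 mm above its top face. 140 g, same both ways round. Starts in the carton. On the airbox floor the point is 57 mm above the bench.
- carton: Open cardboard carton 184 (x) x 124 (y) x 42 mm, walls and floor 4 mm, flaps folded out along its long sides; origin under its middle. Fixed to the bench. The filter lies in it, 7 mm to spare all round.
- cover_centre (a point): Grey clip-on cover, 160 g, lying upright on its skirt. Flange 186 (x) x 126 (y) x 4 mm with an 18 mm square notch in its front left corner (+x, +y), which goes round the stub. Skirt 24 mm deep below the flange, fits inside the airbox walls with 1.5 mm play, lower 14 mm tapered in by 4 mm. The point is on the middle axis, 31 mm above the skirt's lower edge, 3 mm above the flange's top.
- duct_grip (a point): Middle of the raised intake duct on the cover's flange, the place to grip it: duct 100 (x) x 46 (y) x 34 mm high, dark mouth at its +x (front) end. The point is 17 mm above the flange's top face, 45 mm above the skirt's lower edge. Cover home: 106 mm above the bench; set loosely on the clips' sloping hooks it stands about 10 mm higher.
- press_lf (a point): Left front press spot: on the top face of the cover's flange, 20 mm in from the long edge, beside the left front clip (cover frame x = +50, y = +43 mm), between duct and hook: a flat 33 mm wide across y. Home: 89 mm above the bench; a side that has not clicked stands 6 mm or more higher.
- press_lb (a point): Left back press spot: on the top face of the cover's flange, 20 mm in from the long edge, beside the left back clip (cover frame x = -50, y = +43 mm), between duct and hook: a flat 33 mm wide across y. Home: 89 mm above the bench; a side that has not clicked stands 6 mm or more higher.
- press_rf (a point): Right front press spot: on the top face of the cover's flange, 20 mm in from the long edge, beside the right front clip (cover frame x = +50, y = -43 mm), between duct and hook: a flat 33 mm wide across y. Home: 89 mm above the bench; a side that has not clicked stands 6 mm or more higher.
- press_rb (a point): Right back press spot: on the top face of the cover's flange, 20 mm in from the long edge, beside the right back clip (cover frame x = -50, y = -43 mm), between duct and hook: a flat 33 mm wide across y. Home: 89 mm above the bench; a side that has not clicked stands 6 mm or more higher.
- clip_lf (a joint): Left front clip: white nylon tongue 26 mm wide outside the left long wall, hook top 15 mm above the rim, reaching 4 mm over the flange. 0 = upright; the flange pushes it out to about 0.1 rad, then it springs back to 0 over the flange: the click. Takes 6 to 14 N down on the press spot; both clips of a side often go together; then the flange meets the rigid rim.
- clip_lb (a joint): Left back clip: white nylon tongue 26 mm wide outside the left long wall, hook top 15 mm above the rim, reaching 4 mm over the flange. 0 = upright; the flange pushes it out to about 0.1 rad, then it springs back to 0 over the flange: the click. Takes 6 to 14 N down on the press spot; both clips of a side often go together; then the flange meets the rigid rim.
- clip_rf (a joint): Right front clip: white nylon tongue 26 mm wide outside the right long wall, hook top 15 mm above the rim, reaching 4 mm over the flange. 0 = upright; the flange pushes it out to about 0.1 rad, then it springs back to 0 over the flange: the click. Takes 6 to 14 N down on the press spot; both clips of a side often go together; then the flange meets the rigid rim.
- clip_rb (a joint): Right back clip: white nylon tongue 26 mm wide outside the right long wall, hook top 15 mm above the rim, reaching 4 mm over the flange. 0 = upright; the flange pushes it out to about 0.1 rad, then it springs back to 0 over the flange: the click. Takes 6 to 14 N down on the press spot; both clips of a side often go together; then the flange meets the rigid rim.
- brake_lever: Aluminium brake lever, 140 x 20 x 18 mm, lying near the cover. Origin under its middle. Bystander.
- spanner: Steel spanner, 140 mm, lying near the carton. Origin under its middle. Bystander.
- barrel: Black finned cylinder barrel, 100 x 100 x 112 mm, standing. Origin under its middle. Bystander.
- spray_can: Green spray can, 60 mm across, 185 mm tall, standing. Origin under its middle. Bystander.
- sprocket: Steel chain sprocket, 108 mm across, 12 mm high, lying flat. Origin under its middle. Bystander.
- oil_filter: Blue spin-on oil filter, 68 mm across, 75 mm tall, standing. Origin under its middle. Bystander.
- fuel_cap: Shiny fuel cap, 68 mm across, 37 mm tall. Origin under its middle. Bystander.
Not all that is in view belongs to the job. Leave any pink or turquoise look-alike of the part that bears filter_handle alone.

How it is judged:
By the outcome, as a careful person would: the job done as asked, in the order asked, and still so for the second after the job is handed in, with the robot touching nothing.
It also fails if it takes over 72 s, if anything falls off the work surface, if the arm or the gripper's body presses on something with over 40 N, if the wrist force passes 120 N, or if a joint passes its speed limit or range.

## Working session

There is one attempt and no reset: what is moved stays moved. The work goes in short steps, Python scripts to look and compute and a shell command to move; the robot and the scene stay as the last step left them, time stands still between calls to the robot, and variables do not carry over. Pictures are saved under pics/ and viewed, and the job is handed in when it is done.

```bash
mkdir -p pics; python3 - <<'E'
from rig import bot
import cv2, numpy as np
s=bot.get_state(); print({k:np.round(v,4).tolist() for k,v in s.items()})
for n in ["scene","top","wrist"]:
    c=bot.camera_info(n); print(n,{k:(np.round(v,4).tolist() if not isinstance(v,str) else v) for k,v in c.items()})
    cv2.imwrite(f"pics/{n}0.png",bot.grab_frame(n)[:,:,::-1])
E
```

```text
{'clock': 0.0, 'joint_pos': [-1.1759, 0.2647, 1.6054, -0.0, 1.2737, -0.0369], 'qd': [-0.0001, 0.0001, -0.0033, 0.0008, 0.0006, -0.0001], 'joint_torque': [0.0007, -50.2108, -35.6873, 0.073, 0.0293, -0.0002], 'ee_pos': [0.2822, -0.6124, 0.2374], 'tcp_rot': [-2.6447, 1.6934, 0.0028], 'ft_force': [0.1874, -0.2839, 0.046], 'moment': [-0.0277, 0.0101, 0.0077], 'grip_width': 1.0015}
scene {'K': [[467.3027, 0.0, 327.2937], [0.0, 467.3027, 234.9854], [0.0, 0.0, 1.0]], 'extrinsics': [[-0.5759, -0.465, 0.6724, 1.1673], [0.8172, -0.3034, 0.4901, 0.4994], [-0.0239, 0.8317, 0.5547, 0.6923], [0.0, 0.0, 0.0, 1.0]]}
top {'K': [[516.9598, 0.0, 317.1802], [0.0, 516.9598, 246.2286], [0.0, 0.0, 1.0]], 'extrinsics': [[-0.0143, 0.9901, -0.1395, 0.2906], [-0.9996, -0.0109, 0.0249, -0.0002], [0.0231, 0.1398, 0.9899, 1.0979], [0.0, 0.0, 0.0, 1.0]]}
wrist {'K': [[358.4188, 0.0, 319.6488], [0.0, 358.4188, 231.1478], [0.0, 0.0, 1.0]], 'extrinsics': [[0.4185, 0.8664, 0.2724, 0.3522], [-0.9082, 0.3997, 0.1239, -0.5805], [-0.0016, -0.2993, 0.9542, 0.3838], [0.0, 0.0, 0.0, 1.0]]}
```

View pics/scene0.png

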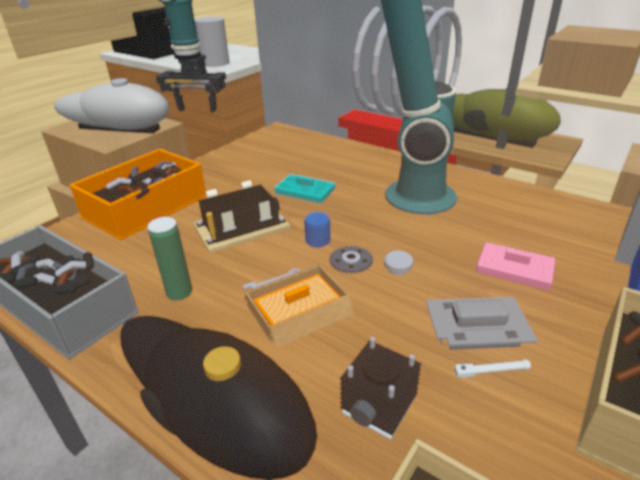

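View pics/top0.png

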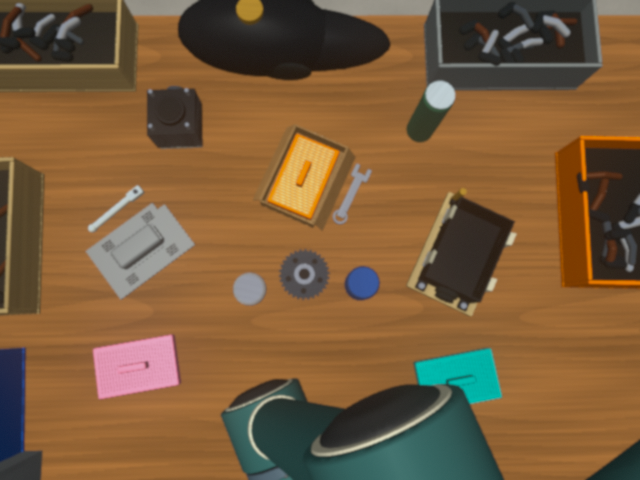

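View pics/wrist0.png

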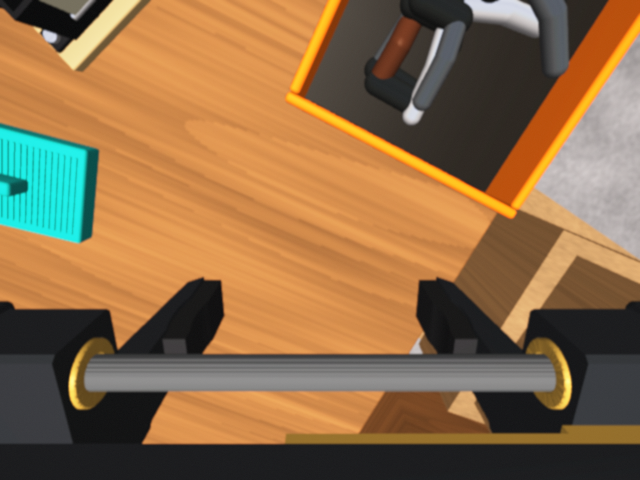

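The top view shows the airbox around (463,252), its brass stub at about (460,193), the filter in its carton with the handle at (303,174), and the cover around (140,250). The look-alikes are pink at (137,367) and turquoise at (458,375). I'll zoom in on the three job parts.

```bash
cat > h.py <<'E'
from rig import bot
import numpy as np, cv2
from scipy.spatial.transform import Rotation as R
def ray(c,u,v):
    K=np.array(c["K"]);E=np.array(c["extrinsics"])
    d=E[:3,:3]@np.array([(u-K[0,2])/K[0,0],-(v-K[1,2])/K[1,1],-1.]); return E[:3,3],d
def onz(c,u,v,z):
    o,d=ray(c,u,v); return o+d*(z-o[2])/d[2]
def proj(c,p):
    K=np.array(c["K"]);E=np.array(c["extrinsics"])
    q=E[:3,:3].T@(np.array(p)-E[:3,3]); return K[0,0]*q[0]/-q[2]+K[0,2], K[1,1]*-q[1]/-q[2]+K[1,2]
def tri(c1,p1,c2,p2):
    o1,d1=ray(c1,*p1);o2,d2=ray(c2,*p2)
    s=np.linalg.lstsq(np.c_[d1,-d2],o2-o1,rcond=None)[0]
    a=o1+s[0]*d1;b=o2+s[1]*d2; return (a+b)/2,np.linalg.norm(a-b)
E
python3 - <<'E'
import cv2
im=cv2.imread("pics/top0.png")
for n,(x,y,w,h) in dict(cover=(80,180,120,130),carton=(250,115,130,120),box=(400,180,130,145)).items():
    cv2.imwrite(f"pics/z_{n}.png",cv2.resize(im[y:y+h,x:x+w],None,fx=4,fy=4,interpolation=cv2.INTER_CUBIC))
E
```

```text
(no output)
```

View pics/z_cover.png

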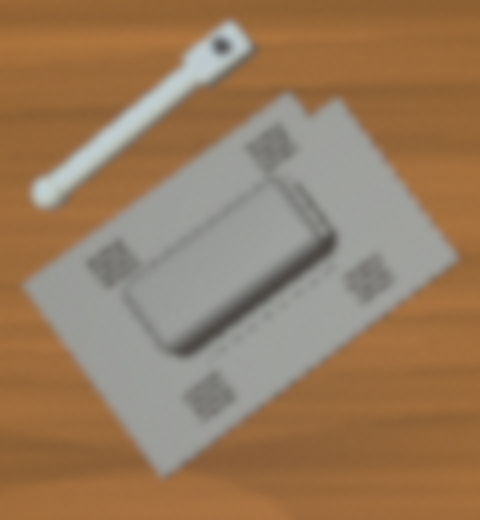

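View pics/z_carton.png

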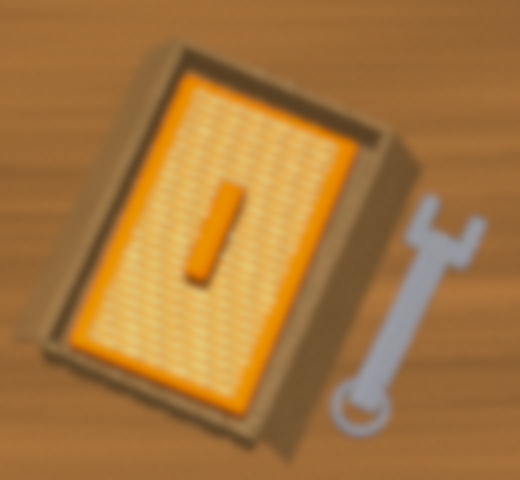

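View pics/z_box.png

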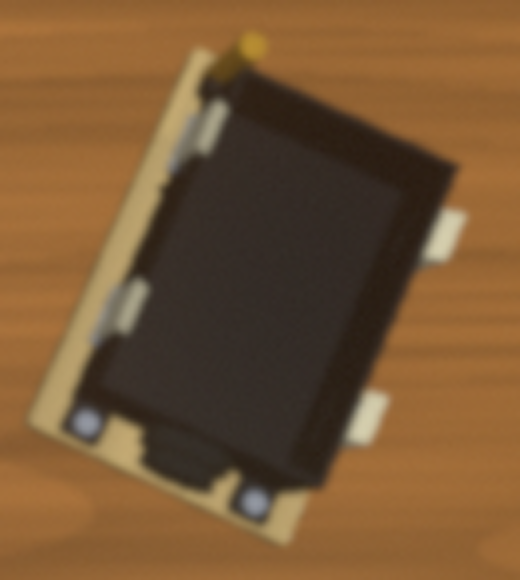

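Top-view zooms: the cover's notch is at its upper-right corner, pixel (158,208), so its front points up-right in the image. The airbox stub is at pixel (463,192), so its front points up. The filter's long axis is close to the airbox's yaw. Next I'll measure these.

```bash
cat > m.py <<'E'
from h import *
c=bot.camera_info("top"); sc=bot.camera_info("scene")
im=cv2.imread("pics/top0.png"); hsv=cv2.cvtColor(im,cv2.COLOR_BGR2HSV)
def blobs(mask,roi,amin=20):
    x,y,w,h=roi; m=np.zeros_like(mask); m[y:y+h,x:x+w]=mask[y:y+h,x:x+w]
    cs,_=cv2.findContours(m,cv2.RETR_EXTERNAL,cv2.CHAIN_APPROX_NONE)
    return [k for k in cs if cv2.contourArea(k)>amin]
def rect(k,z):
    r=cv2.boxPoints(cv2.minAreaRect(k)); P=np.array([onz(c,*p,z) for p in r])[:,:2]
    e=[np.linalg.norm(P[i]-P[i-1]) for i in range(4)]
    i=int(np.argmax(e)); d=P[i]-P[i-1]; return P.mean(0),np.round(e,3),np.degrees(np.arctan2(d[1],d[0])),r
H,S,V=cv2.split(hsv)
# cover: grey
m=((S<45)&(V>60)).astype(np.uint8)*255
m=cv2.morphologyEx(m,cv2.MORPH_CLOSE,np.ones((7,7)))
for k in blobs(m,(80,180,120,130),300): print("cover",cv2.contourArea(k),*[np.round(a,3).tolist() for a in rect(k,.028)])
# filter: saturated orange
m=((S>150)&(V>190)&(H>5)&(H<20)).astype(np.uint8)*255
for k in blobs(m,(250,115,130,120),30): print("filt",cv2.contourArea(k),*[np.round(a,3).tolist() for a in rect(k,.028)])
# hooks
m=((S<70)&(V>150)).astype(np.uint8)*255
for k in blobs(m,(400,180,130,145),10):
    u=cv2.minAreaRect(k); print("hook",np.round(u[0],1),np.round(u[1],1),onz(c,*u[0],.1).round(4)[:2])
m=((S>120)&(V>120)&(H>15)&(H<30)).astype(np.uint8)*255
def pt(n,u,v,z,roi,f=4): print(n,onz(c,u/f+roi[0],v/f+roi[1],z).round(4)[:2])
B=(400,180);C=(250,115);G=(80,180)
pt("stub",253,45,.107,B)
for n,u,v in [("FR",457,165),("BR",322,487)]: pt("rim"+n,u,v,.085,B)
for n,u,v in [("FL",200,50),("BL",30,425),("BR",288,543)]: pt("board"+n,u,v,.015,B)
for n,u,v in [("a",232,183),("b",245,190),("c",211,280),("d",187,275)]: pt("handle top"+n,u,v,.054,C)
for n,u,v in [("FL",195,73),("FR",357,147),("BR",243,413),("BL",72,342)]: pt("filter top"+n,u,v,.028,C)
for n,u,v in [("FL",180,42),("FR",393,128),("BR",253,447),("BL",45,350)]: pt("carton"+n,u,v,.042,C)
for n,u,v in [("FR",460,258),("BR",163,478),("BL",22,285),("FLa",290,92),("FLb",338,98)]: pt("cover"+n,u,v,.028,G)
for n,u,v in [("FL",278,178),("FR",337,240),("BR",180,353),("BL",125,288)]: pt("duct"+n,u,v,.062,G)
E
python3 m.py
```

```text
cover 5178.5 [0.443, 0.341] [0.125, 0.186, 0.127, 0.184] -52.406 [[85.3479995727539, 251.177001953125], [158.875, 196.83099365234375], [194.05999755859375, 244.4340057373047], [120.53299713134766, 298.7799987792969]]
cover 411.5 [0.526, 0.396] [0.02, 0.136, 0.021, 0.136] -49.829 [[85.58499908447266, 225.73199462890625], [137.4149932861328, 184.26800537109375], [143.36599731445312, 191.70700073242188], [91.53700256347656, 233.17100524902344]]
filt 3339.5 [0.595, 0.001] [0.101, 0.161, 0.103, 0.16] -22.797 [[266.46600341796875, 199.91400146484375], [295.4309997558594, 132.3280029296875], [339.1210021972656, 151.052001953125], [310.1549987792969, 218.63800048828125]]
hook [491.1 284.3] [ 4.9 13. ] [ 0.3526 -0.3626]
hook [432.3 255.9] [2.2 9.4] [ 0.4096 -0.2501]
hook [510.5 238.7] [ 5.1 12.3] [ 0.442  -0.4066]
hook [452.4 211. ] [2.2 9.3] [ 0.4987 -0.2943]
stub [ 0.5368 -0.3159]
rimFR [ 0.4796 -0.4228]
rimBR [ 0.3196 -0.3449]
boardFL [ 0.5572 -0.3162]
boardBL [ 0.3561 -0.2161]
boardBR [ 0.2927 -0.3491]
handle topa [ 0.618  -0.0099]
handle topb [ 0.6142 -0.0166]
handle topc [0.5661 0.0016]
handle topd [0.5689 0.014 ]
filter topFL [0.6876 0.0091]
filter topFR [ 0.6457 -0.0775]
filter topBR [ 0.5009 -0.0144]
filter topBL [0.54   0.0754]
cartonFL [0.6997 0.0168]
cartonFR [ 0.6514 -0.0958]
cartonBR [ 0.4802 -0.0192]
cartonBL [0.5326 0.0885]
coverFR [0.4477 0.2271]
coverBR [0.3358 0.3758]
coverBL [0.4361 0.4519]
coverFLa [0.5368 0.3175]
coverFLb [0.5333 0.2924]
ductFL [0.4846 0.3121]
ductFR [0.4526 0.2816]
ductBR [0.3964 0.3579]
ductBL [0.4294 0.3864]
```

Both views agree on the main poses:

| Part | Centre (x, y), m | Yaw |
|---|---|---|
| Airbox | (0.4255, -0.330) | -26.2° |
| Filter | (0.592, -0.003) | -23.3° |
| Cover | (0.442, 0.340) | -53° |

Sizes match to within 2–3 mm. I'll pass over the airbox for a closer wrist view.

```bash
python3 -m handwheel '[[0,0,0,-0.81,-0.73,-0.21,88],[0,0,0,-0.81,-0.73,-0.21,88],[0,0,0,-0.81,-0.73,-0.21,88],[0,0,0,-0.81,-0.73,-0.21,88],[0,0,0,-0.81,-0.73,-0.21,88],[0,0,0,-0.81,-0.73,-0.21,88],[0,0,0,0,0,0,88],[0,0,0,0,0,0,88]]' 20
cat > shot.py <<'E'
import sys,json
from h import *
n,f=sys.argv[1:3]
c=bot.camera_info(n); json.dump({k:np.array(c[k]).tolist() for k in("K","extrinsics")},open(f"pics/{f}.json","w"))
cv2.imwrite(f"pics/{f}.png",bot.grab_frame(n)[:,:,::-1])
s=bot.get_state(); print(s["clock"],np.round(s["ee_pos"],4),np.round(s["tcp_rot"],4),np.round(s["ft_force"],1),s["grip_width"])
E
python3 shot.py wrist w1
```

```text
clock: 0.95
ee_pos: [0.3605, -0.3626, 0.2894]
tcp_rot: [2.647, -1.691, 0.001]
ft_force: [0.5, -0.3, -0.5]
grip_width: 0.993
1.0 [ 0.3602 -0.3633  0.289 ] [ 2.6459e+00 -1.6925e+00  3.0000e-04] [ 0.5 -0.6 -0.7] 0.9963751454058973
```

View pics/w1.png

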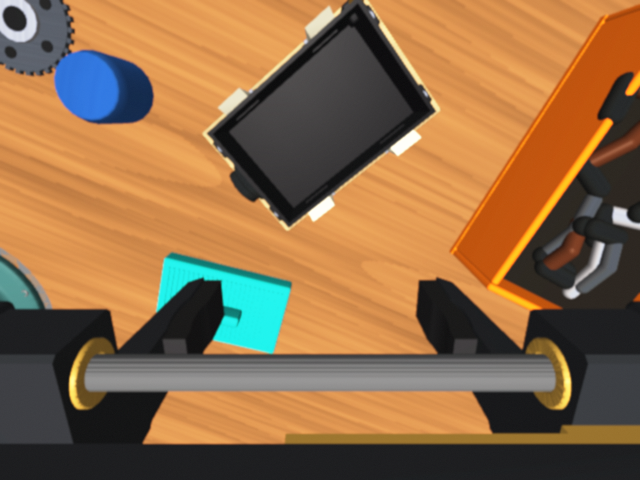

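The wrist view shows the airbox from pixel (205,130) to (438,108), with all four white hooks visible. I'll zoom in and measure.

```bash
python3 - <<'E'
import cv2
im=cv2.imread("pics/w1.png")
cv2.imwrite("pics/w1z.png",cv2.resize(im[0:240,190:450],None,fx=2.5,fy=2.5,interpolation=cv2.INTER_CUBIC))
E
```

```text
(no output)
```

View pics/w1z.png

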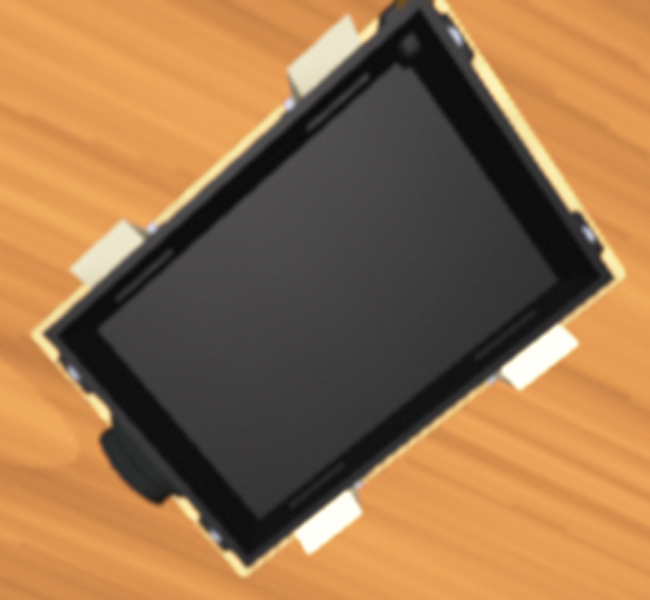

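```bash
python3 - <<'E'
from h import *
import json
c=json.load(open("pics/w1.json"))
P=lambda u,v,z: onz(c,190+u/2.5,v/2.5,z)[:2]
def rep(n,pts,z):
    q=np.array([P(*p,z) for p in pts]); print(n,q.round(4).tolist(),"c",q.mean(0).round(4),"c2",((q[0]+q[2])/2).round(4), "len",[round(float(np.linalg.norm(q[i]-q[(i+1)%4])),4) for i in range(4)],
      "yaw",np.degrees(np.arctan2(*(q[3]-q[0])[::-1])).round(2),np.degrees(np.arctan2(*(q[2]-q[1])[::-1])).round(2))
rep("rim",[(45,333),(245,567),(612,275),(427,5)],.085)
rep("floor",[(98,330),(260,518),(557,282),(405,66)],.020)
im=cv2.imread("pics/w1.png");hsv=cv2.cvtColor(im,cv2.COLOR_BGR2HSV)
m=((hsv[...,1]<60)&(hsv[...,2]>150)).astype(np.uint8)*255; m[:, :190]=0;m[:,450:]=0;m[240:]=0
for k in cv2.findContours(m,0,2)[0]:
    if cv2.contourArea(k)>60:
        r=cv2.minAreaRect(k); print(np.round(r,1) if 0 else (r[0],r[1]), onz(c,*r[0],.1).round(4))
E
```

```text
rim [[0.3743, -0.2405], [0.3213, -0.3456], [0.4824, -0.4243], [0.5316, -0.3225]] c [ 0.4274 -0.3332] c2 [ 0.4283 -0.3324] len [0.1177, 0.1793, 0.113, 0.1774] yaw -27.55 -26.04
floor [[0.3751, -0.245], [0.3265, -0.3453], [0.4793, -0.4213], [0.5269, -0.3228]] c [ 0.4269 -0.3336] c2 [ 0.4272 -0.3331] len [0.1115, 0.1707, 0.1093, 0.1706] yaw -27.16 -26.43
((323.3884582519531, 206.142333984375), (11.226341247558594, 34.1175537109375)) [ 0.3593 -0.3676  0.1   ]
((402.4858093261719, 144.11830139160156), (11.794774055480957, 37.23778533935547)) [ 0.4422 -0.4085  0.1   ]
((233.31448364257812, 100.89592742919922), (11.56997013092041, 29.39579963684082)) [ 0.4121 -0.2553  0.1   ]
((319.228271484375, 22.749027252197266), (12.224472045898438, 34.33909606933594)) [ 0.4993 -0.2983  0.1   ]
```

Wrist gives centre (0.4275, -0.333) at -26.5°. Top gave (0.4255, -0.330), so they agree within the calibration. I'll use (0.4265, -0.3315) at -26.3°. Now I turn the jaws to +66.7° and go to the filter.

```bash
cat > to.py <<'E'
# usage: to.py x y z jawangle -> units of remaining turn and shift (shift in present tool axes, and in axes after the turn)
import sys
from h import *
x,y,z,a=map(float,sys.argv[1:5]); s=bot.get_state()
M=R.from_rotvec(s["tcp_rot"]).as_matrix(); d=np.array([x,y,z])-s["ee_pos"]
ca,sa=np.cos(np.radians(a)),np.sin(np.radians(a)); T=np.array([[ca,sa,0],[sa,-ca,0],[0,0,-1]]).T
T=np.c_[[ca,sa,0],[sa,-ca,0],[0,0,-1]]
print("clock",round(s["clock"],2),"pos",np.round(s["ee_pos"],4),"jaw",np.degrees(np.arctan2(M[1,0],M[0,0])).round(2),"F",np.round(s["ft_force"],1),"M",np.round(s["moment"],2),"grip mm",round(s["grip_width"]*88.1,1),"j1,j6",np.round(np.degrees([s["joint_pos"][0],s["joint_pos"][5]]),1))
print("turn units",(R.from_matrix(M.T@T).as_rotvec(degrees=True)/5).round(3))
print("shift now",(M.T@d/.04).round(3)," shift after turn",(T.T@d/.04).round(3))
E
python3 -m handwheel '[[0,0,-1,0,0,0,88],[0,0,-1,0,0,0,88],[0,0,-1,0,0,0,88],[0,0,-1,0,0,0,88],[0,0,-1,0,0,0,88],[0,0,-1,0,0,0,88],[0,0,-1,0,0,0,88],[0,0,-1,0,0,0,88],[0,0,-1,0,0,0,88],[0,0,-1,0,0,0,88]]' >/dev/null
python3 -m handwheel '[[0,0,-1,0,0,0,88],[0,0,-1,0,0,0,88],[0,0,-1,0,0,0,88],[0,0,-1,0,0,0,88],[0,0,-1,0,0,0,88],[0,0,-1,0,0,0,88],[0,0,-1,0,0,0,88],[0,0,-1,0,0,0,88],[0,0,-1,0,0,0,88],[0,0,-1,0,0,0,88]]' >/dev/null
python3 -m handwheel '[[0,0,-1,0,0,0,88],[0,0,-1,0,0,0,88],[0,0,-1,0,0,0,88],[0,0,-1,0,0,0,88],[0,0,-1,0,0,0,88],[0,0,-1,0,0,0,88],[0,0,-0.4,0,0,0,45]]'
python3 to.py .662 -.033 .26 66.7
```

```text
clock: 3.7
ee_pos: [0.3594, -0.3647, 0.2881]
tcp_rot: [-2.622, -1.728, 0.001]
ft_force: [-0.2, 0.2, -0.3]
grip_width: 0.93
clock 3.7 pos [ 0.3594 -0.3647  0.2881] jaw 66.76 F [-0.2  0.2 -0.3] M [ 0.04 -0.18  0.01] grip mm 81.9 j1,j6 [ -48.2 -114.9]
turn units [-0.018 -0.002  0.011]
shift now [10.604  3.68   0.7  ]  shift after turn [10.608  3.669  0.703]
```

```bash
python3 -m handwheel '[[0,0,0,0.96,0.33,0.06,45],[0,0,0,0.96,0.33,0.06,45],[0,0,0,0.96,0.33,0.06,45],[0,0,0,0.96,0.33,0.06,45],[0,0,0,0.96,0.33,0.06,45],[0,0,0,0.96,0.33,0.06,45],[0,0,0,0.96,0.33,0.06,45],[0,0,0,0.96,0.33,0.06,45],[0,0,0,0.96,0.33,0.06,45],[0,0,0,0.96,0.33,0.06,45]]' >/dev/null
python3 -m handwheel '[[0,0,0,0.96,0.33,0.06,45],[0,0,0,0,0,0,45],[0,0,0,0,0,0,45],[0,0,0,0,0,0,45]]'
python3 shot.py wrist w2
python3 to.py .592 -.003 .09 66.7
```

```text
clock: 5.1
ee_pos: [0.66, -0.0342, 0.2618]
tcp_rot: [-2.625, -1.726, 0.003]
ft_force: [0.4, 0.9, 0.1]
grip_width: 0.51
5.15 [ 0.6599 -0.0343  0.2623] [-2.6252e+00 -1.7254e+00  1.6000e-03] [-1.2  0.4 -0. ] 0.5110295756684524
clock 5.15 pos [ 0.6599 -0.0343  0.2623] jaw 66.63 F [-1.2  0.4 -0. ] M [ 0.06 -0.12 -0.01] grip mm 45.0 j1,j6 [ -5.1 -71.7]
turn units [-0.008  0.009 -0.014]
shift now [ 0.047 -1.866  4.309]  shift after turn [ 0.046 -1.868  4.307]
```

View pics/w2.png

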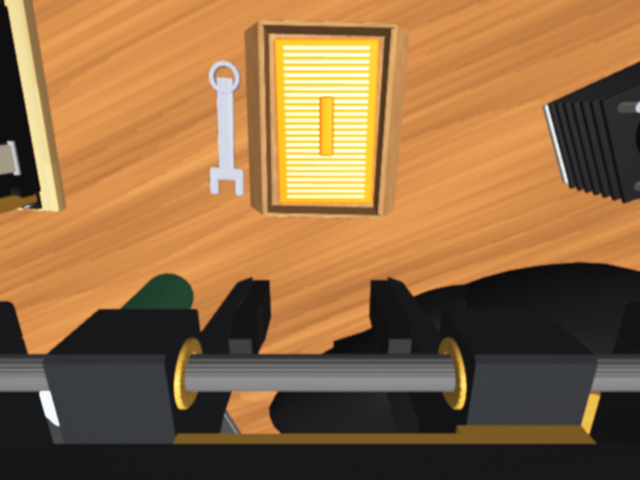

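The wrist view shows the carton centred near (325,120), with the handle at (320–333, 97–156) and aligned with the tool. I'll measure it.

```bash
python3 - <<'E'
from h import *
import json
c=json.load(open("pics/w2.json"))
im=cv2.imread("pics/w2.png");hsv=cv2.cvtColor(im,cv2.COLOR_BGR2HSV)
sub=hsv[90:165,305:350]; 
m=np.zeros(im.shape[:2],np.uint8); roi=((hsv[...,2]<252)&(hsv[...,1]>190)).astype(np.uint8)*255
m[85:170,300:350]=roi[85:170,300:350]
for k in cv2.findContours(cv2.morphologyEx(m,cv2.MORPH_OPEN,np.ones((3,3))),0,2)[0]:
    if cv2.contourArea(k)>100:
        r=cv2.minAreaRect(k); b=cv2.boxPoints(r); print(r); q=np.array([onz(c,*p,.054) for p in b]); print(q.round(4)[:,:2].tolist(),q.mean(0))
for p in [(320,97),(333,97),(333,156),(320,156)]: print(onz(c,*p,.054).round(4))
q=[onz(c,*p,.042) for p in [(263,24),(396,29),(383,211),(265,211)]]; print(np.round(q,4)[:,:2].tolist(),np.mean(q,0))
q=[onz(c,*p,.028) for p in [(275,38),(378,40),(373,205),(277,203)]]; print(np.round(q,4)[:,:2].tolist(),np.mean(q,0))
print(onz(c,326,126,.054))
E
python3 -c "
import cv2;im=cv2.imread('pics/w2.png');cv2.imwrite('pics/w2z.png',cv2.resize(im[10:225,235:410],None,fx=2.7,fy=2.7,interpolation=2))"
```

```text
[0.5703 0.004  0.054 ]
[0.5751 0.0151 0.054 ]
[ 0.6247 -0.0057  0.054 ]
[ 0.6197 -0.0173  0.054 ]
[[0.4922, -0.0186], [0.5439, 0.0907], [0.6993, 0.0205], [0.6501, -0.0935]] [ 5.96350884e-01 -2.07416798e-04  4.20000000e-02]
[[0.5037, -0.0139], [0.5441, 0.0754], [0.6929, 0.0138], [0.6496, -0.081]] [ 0.59756739 -0.00141977  0.028     ]
[ 0.59629602 -0.00100866  0.054     ]
```

View pics/w2z.png

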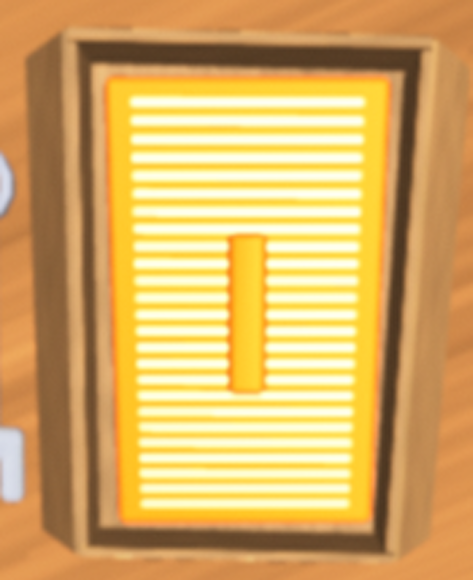

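Handle by wrist is (0.596, -0.001), and by top (0.592, -0.003), so I'm using (0.595, -0.002). I'll go over it and then down, with the tips staying above the filter face at z=0.028.

```bash
python3 to.py .595 -.002 .031 66.7; python3 -m handwheel '[[0,0,0,0.03,-0.59,0.7,45],[0,0,0,0.03,-0.59,0.7,45],[0,0,0,0.03,-0.6,0.7,45],[0,0,0,0,0,0.7,45],[0,0,0,0,0,0.7,45],[0,0,0,0,0,0.6,45],[0,0,0,0,0,0.4,45],[0,0,0,0,0,0.2,45],[0,0,0,0,0,0,45]]'; python3 to.py .595 -.002 .031 66.7
```

```text
clock 5.15 pos [ 0.6599 -0.0343  0.2623] jaw 66.63 F [-1.2  0.4 -0. ] M [ 0.06 -0.12 -0.01] grip mm 45.0 j1,j6 [ -5.1 -71.7]
turn units [-0.008  0.009 -0.014]
shift now [ 0.101 -1.806  5.784]  shift after turn [ 0.099 -1.809  5.782]
clock: 6.05
ee_pos: [0.5957, -0.0016, 0.074]
tcp_rot: [-2.624, -1.726, 0.002]
ft_force: [0.7, -0.3, 0.1]
grip_width: 0.513
clock 6.05 pos [ 0.5957 -0.0016  0.074 ] jaw 66.69 F [ 0.7 -0.3  0.1] M [ 0.06 -0.17 -0.01] grip mm 45.2 j1,j6 [ -2.6 -69.2]
turn units [-0.017  0.007 -0.002]
shift now [-0.015 -0.012  1.074]  shift after turn [-0.015 -0.013  1.074]
```

Tips are at z=0.074. A scene view will show whether the jaws straddle the handle.

```bash
python3 shot.py wrist w3
```

```text
6.1 [ 0.5966 -0.0015  0.0751] [2.6241e+00 1.7271e+00 2.0000e-04] [-0.6  0.8  1.8] 0.5091174880206313
```

View pics/w3.png

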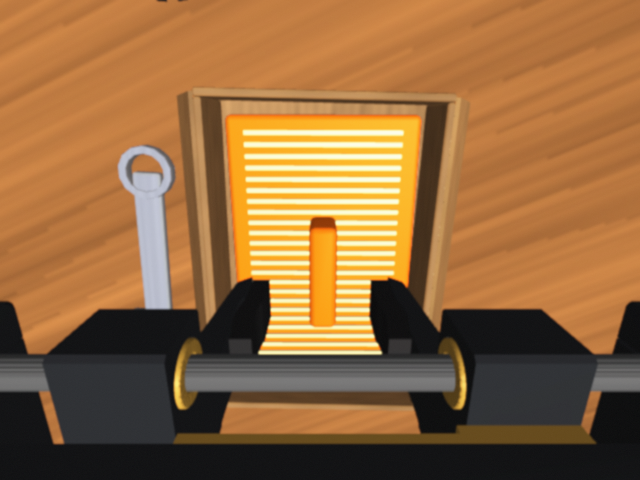

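The handle (310–336, 220–325) is centred between the fingers (centre column 320). Going down and gripping.

```bash
python3 -m handwheel '[[0,0,0,0,0,0.5,45],[0,0,0,0,0,0.4,45],[0,0,0,0,0,0.15,45],[0,0,0,0,0,0,45],[0,0,0,0,0,0,5],[0,0,0,0,0,0,5],[0,0,0,0,0,0,5],[0,0,0,0,0,0,5],[0,0,0,0,0,0,5],[0,0,0,0,0,0,5]]' 25; python3 to.py .595 -.002 .031 66.7
```

```text
clock: 7.1
ee_pos: [0.5969, -0.001, 0.0332]
tcp_rot: [2.623, 1.728, 0.001]
ft_force: [0.6, 0.1, 2.6]
grip_width: 0.158
clock 7.1 pos [ 0.5969 -0.001   0.0332] jaw 66.74 F [0.6 0.1 2.6] M [ 0.09 -0.13 -0.06] grip mm 13.9 j1,j6 [ -2.5 -69.2]
turn units [ 0.008 -0.005  0.007]
shift now [-0.042 -0.032  0.056]  shift after turn [-0.042 -0.032  0.056]
```

Gripped: opening 13.9 mm against a 14 mm handle. Lifting straight up, then over the airbox.

```bash
python3 -m handwheel '[[0,0,0,0,0,-0.3,5],[0,0,0,0,0,-0.5,5],[0,0,0,0,0,-0.7,5],[0,0,0,0,0,-0.8,5],[0,0,0,0,0,-0.8,5],[0,0,0,0,0,-0.6,5],[0,0,0,0,0,-0.3,5],[0,0,0.6,0,0,0,5]]' 25; python3 to.py .4265 -.3315 .185 63.7
```

```text
clock: 7.9
ee_pos: [0.5978, -0.0011, 0.1956]
tcp_rot: [2.667, 1.656, 0.006]
ft_force: [-0.2, -0.5, -1.6]
grip_width: 0.154
clock 7.9 pos [ 0.5978 -0.0011  0.1956] jaw 63.68 F [-0.2 -0.5 -1.6] M [ 0.03 -0.16  0.04] grip mm 13.5 j1,j6 [ -2.5 -66.2]
turn units [ 0.046 -0.019 -0.003]
shift now [-9.303 -0.177  0.248]  shift after turn [-9.302 -0.178  0.264]
```

```bash
python3 -m handwheel '[[0,0,0,-0.6,0,0,5],[0,0,0,-0.95,-0.02,0,5],[0,0,0,-0.95,-0.02,0,5],[0,0,0,-0.95,-0.02,0,5],[0,0,0,-0.95,-0.02,0,5],[0,0,0,-0.95,-0.02,0,5],[0,0,0,-0.95,-0.02,0,5],[0,0,0,-0.95,-0.02,0,5],[0,0,0,-0.95,-0.02,0,5],[0,0,0,-0.8,-0.02,0,5]]' 25 >/dev/null;  python3 -m handwheel '[[0,0,0,-0.3,0,0,5],[0,0,0,0,0,0,5],[0,0,0,0,0,0,5],[0,0,0,0,0,0,5]]'; python3 to.py .4265 -.3315 .185 63.7; python3 shot.py wrist w4;python3 shot.py top t4
```

```text
clock: 9.3
ee_pos: [0.4259, -0.3302, 0.1924]
tcp_rot: [-2.666, -1.66, -0.0]
ft_force: [1.2, 0.7, -1.4]
grip_width: 0.158
clock 9.3 pos [ 0.4259 -0.3302  0.1924] jaw 63.81 F [ 1.2  0.7 -1.4] M [ 0.03 -0.15  0.03] grip mm 13.9 j1,j6 [ -40.5 -104.3]
turn units [-0.007 -0.008  0.022]
shift now [-0.024  0.028  0.186]  shift after turn [-0.024  0.028  0.186]
9.35 [ 0.426  -0.3302  0.1925] [-2.6662e+00 -1.6605e+00 -4.0000e-04] [-0.6  0.6 -1.2] 0.15674005733885002
9.4 [ 0.426  -0.3303  0.1926] [-2.6662e+00 -1.6608e+00 -3.0000e-04] [ 1.  -0.  -0.4] 0.1602679447308167
```

View pics/w4.png

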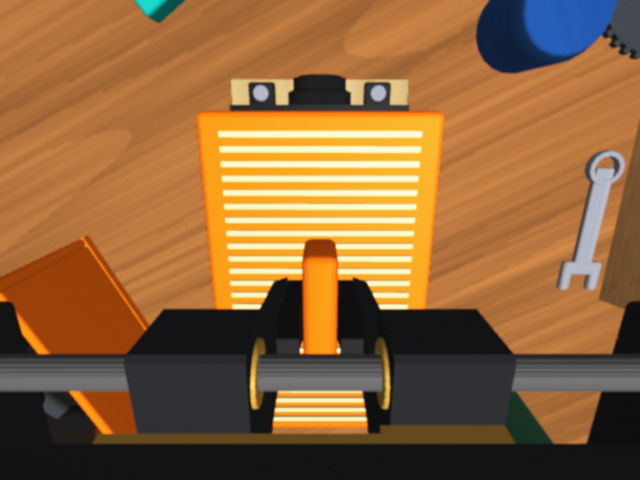

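View pics/t4.png

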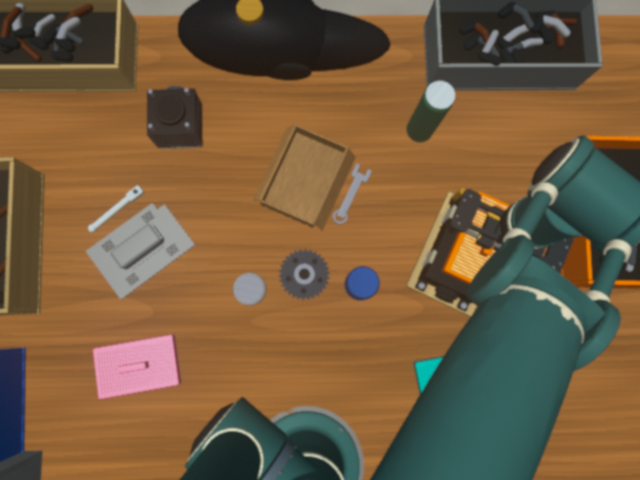

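The filter's back edge spans columns 197–443 (middle 320) and the airbox's back bolts are at 261 and 378 (middle 319.5), so the lateral alignment is good. Next, the lengthwise position of the filter.

```bash
python3 - <<'E'
from h import *
import json
c=json.load(open("pics/w4.json")); a=np.radians(-26.3); ex=np.array([np.cos(a),np.sin(a)]);ey=np.array([-ex[1],ex[0]])
b=np.array([.4265,-.3315])
for n,u,v,z in [("back edge",320,113,.1875),("L?",197,113,.1875),("R?",443,113,.1875),("bolts",319.5,93,.02),("board edge",320,80,.015),("handle back top",320,241,.2135),("wall outer bottom edge",320,107,.085)]:
    p=onz(c,u,v,z)[:2]-b; print(n,np.round([p@ex,p@ey],4))
E
```

```text
back edge [-0.0812  0.0004]
L? [-0.0811 -0.0489]
R? [-0.0813  0.0498]
bolts [-0.0996  0.0002]
board edge [-0.1101  0.0006]
handle back top [-0.0359  0.0005]
wall outer bottom edge [-0.0866  0.0005]
```

```bash
python3 -m handwheel '[[0,0,0,0,0.03,0.4,5],[0,0,0,0,0,0.6,5],[0,0,0,0,0,0.6,5],[0,0,0,0,0,0.5,5],[0,0,0,0,0,0.4,5],[0,0,0,0,0,0,5],[0,0,0,0,0,0,5]]'; python3 to.py .4265 -.3315 .049 63.7
```

```text
clock: 10.1
ee_pos: [0.4268, -0.3314, 0.0928]
tcp_rot: [-2.667, -1.66, 0.0]
ft_force: [0.9, -0.5, -0.3]
grip_width: 0.157
clock 10.1 pos [ 0.4268 -0.3314  0.0928] jaw 63.8 F [ 0.9 -0.5 -0.3] M [ 0.04 -0.2  -0.01] grip mm 13.8 j1,j6 [ -40.5 -104.3]
turn units [-0.006 -0.002  0.02 ]
shift now [-0.007 -0.005  1.094]  shift after turn [-0.007 -0.005  1.094]
```

```bash
python3 -m handwheel '[[0,0,0,0,0,0.4,5],[0,0,0,0,0,0.3,5],[0,0,0,0,0,0.2,5],[0,0,0,0,0,0.1,5],[0,0,0,0,0,0.04,5],[0,0,0,0,0,0,5]]'; python3 shot.py wrist w5; python3 to.py .4265 -.3315 .049 63.7
```

```text
clock: 10.7
ee_pos: [0.4266, -0.332, 0.0512]
tcp_rot: [2.668, 1.659, 0.0]
ft_force: [-0.1, 0.6, -2.0]
grip_width: 0.159
10.75 [ 0.4267 -0.3322  0.0514] [2.6677e+00 1.6584e+00 2.0000e-04] [-0.8  0.1 -0.8] 0.15229702494008845
clock 10.75 pos [ 0.4267 -0.3322  0.0514] jaw 63.74 F [-0.8  0.1 -0.8] M [ 0.05 -0.14 -0.04] grip mm 13.4 j1,j6 [ -40.5 -104.3]
turn units [0.005 0.001 0.007]
shift now [ 0.013 -0.012  0.06 ]  shift after turn [ 0.013 -0.012  0.06 ]
```

View pics/w5.png

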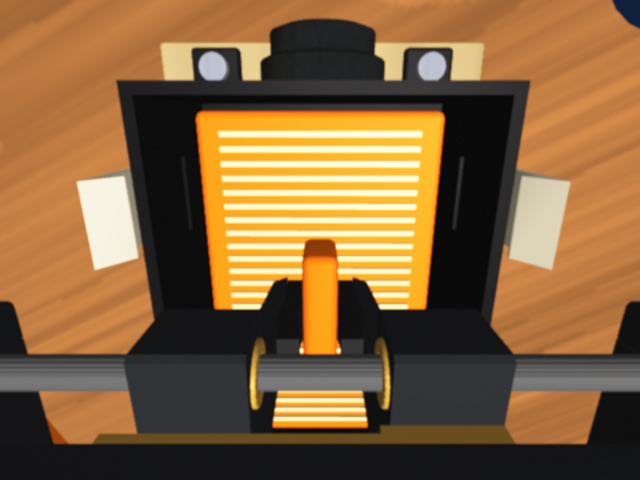

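The filter (196–444) lies within the airbox rim (118–529), centred to about 1 mm. Lower the last 2 mm, release to 40 mm and withdraw.

```bash
python3 -m handwheel '[[0,0,0,0,0,0.05,5],[0,0,0,0,0,0,5],[0,0,0,0,0,0,38],[0,0,0,0,0,0,38],[0,0,0,0,0,0,38],[0,0,0,0,0,0,38]]'; python3 -m handwheel '[[0,0,0,0,0,-0.2,38],[0,0,0,0,0,-0.6,38],[0,0,0,0,0,-0.9,38],[0,0,0,0,0,-0.9,38],[0,0,0,0,0,-0.9,38],[0,0,0,0,0,-0.9,38],[0,0,0,0,0,0,88],[0,0,0,0,0,0,88],[0,0,0,0,0,0,88]]'; python3 shot.py wrist w6;python3 - <<'E'
from h import *
import json
c=json.load(open("pics/w5.json")); a=np.radians(-26.3); ex=np.array([np.cos(a),np.sin(a)]);ey=np.array([-ex[1],ex[0]])
b=np.array([.4265,-.3315])
for n,u,v,z in [("rimBL",529,80,.085),("rimBR",118,80,.085)]:
    p=onz(c,u,v,z)[:2]-b; print(n,np.round([p@ex,p@ey],4))
E
```

```text
clock: 11.35
ee_pos: [0.4266, -0.3321, 0.0493]
tcp_rot: [2.668, 1.659, 0.0]
ft_force: [-0.0, 0.2, -0.2]
grip_width: 0.431
clock: 12.25
ee_pos: [0.4257, -0.3313, 0.2239]
tcp_rot: [-2.666, -1.658, 0.001]
ft_force: [0.7, -0.3, -0.1]
grip_width: 0.682
12.3 [ 0.4255 -0.3312  0.2233] [-2.6654e+00 -1.6571e+00  1.6000e-03] [-0.2  0.2 -1.4] 0.725568900563961
rimBL [-0.0883  0.0598]
rimBR [-0.0883 -0.0596]
```

View pics/w6.png

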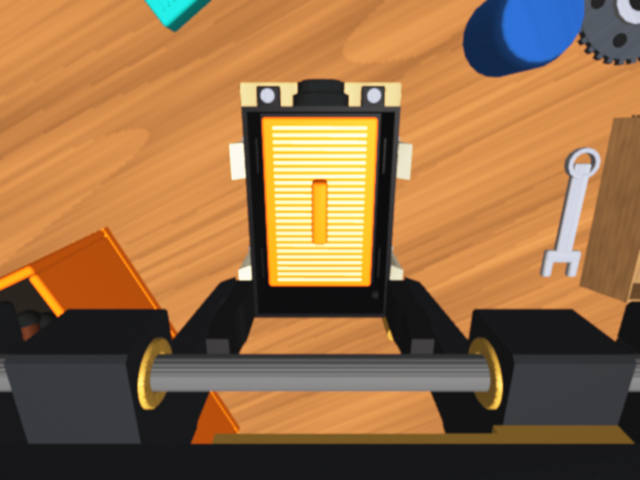

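The filter lies flat in the airbox. The rim corners put the airbox centre at (0.428, -0.3325), yaw -26.3°. Now to the cover.

```bash
python3 -m handwheel '[[0,0,0.9,0,0,-0.1,75],[0,0,0.9,0,0,-0.1,75],[0,0,0.9,0,0,-0.1,75],[0,0,0.9,0,0,-0.1,75],[0,0,0.9,0,0,-0.1,75],[0,0,0.9,0,0,-0.1,75]]'; python3 to.py .49 .276 .25 36.9
python3 - <<'E'
from h import *
import json
c=json.load(open("pics/w6.json")); a=np.radians(-26.3); ex=np.array([np.cos(a),np.sin(a)]);ey=np.array([-ex[1],ex[0]])
b=np.array([.4278,-.3325])
for n,u,v,z in [("rimBL",400,107,.085),("rimBR",244,107,.085),("rimFR",257,317,.085),("filt BR",263,118,.044),("filt FL",372,285,.044),("filtBL",379,118,.044),("filtFR",269,285,.044)]:
    p=onz(c,u,v,z)[:2]-b; print(n,np.round([p@ex,p@ey],4))
E
```

```text
clock: 12.9
ee_pos: [0.4256, -0.3312, 0.247]
tcp_rot: [-2.98, -0.984, 0.003]
ft_force: [0.8, -0.4, -1.2]
grip_width: 0.849
clock 12.9 pos [ 0.4256 -0.3312  0.247 ] jaw 36.55 F [ 0.8 -0.4 -1.2] M [ 0.01 -0.15  0.03] grip mm 74.8 j1,j6 [-40.5 -77.1]
turn units [-0.045  0.01  -0.069]
shift now [ 10.334 -11.236  -0.04 ]  shift after turn [ 10.402 -11.173  -0.075]
rimBL [-0.089   0.0601]
rimBR [-0.089  -0.0573]
rimFR [ 0.0899 -0.0567]
filt BR [-0.0812 -0.0496]
filt FL [0.078  0.0521]
filtBL [-0.0813  0.0511]
filtFR [ 0.0781 -0.051 ]
```

```bash
python3 -m handwheel '[[0,0,0,0.65,-0.7,0,75],[0,0,0,0.65,-0.7,0,75],[0,0,0,0.65,-0.7,0,75],[0,0,0,0.65,-0.7,0,75],[0,0,0,0.65,-0.7,0,75],[0,0,0,0.65,-0.7,0,75],[0,0,0,0.65,-0.7,0,75],[0,0,0,0.65,-0.7,0,75],[0,0,0,0.65,-0.7,0,75],[0,0,0,0.65,-0.7,0,75]]'>/dev/null; python3 -m handwheel '[[0,0,0,0.65,-0.7,0,75],[0,0,0,0.65,-0.7,0,75],[0,0,0,0.65,-0.7,0,75],[0,0,0,0.65,-0.7,0,75],[0,0,0,0.65,-0.7,0,75],[0,0,0,0.65,-0.7,0,75],[0,0,0,0,0,0,75],[0,0,0,0,0,0,75],[0,0,0,0,0,0,75]]';python3 shot.py wrist w7;python3 to.py .442 .338 .031 36.9
```

```text
clock: 14.8
ee_pos: [0.4912, 0.2747, 0.2478]
tcp_rot: [2.981, 0.989, -0.004]
ft_force: [0.3, -0.2, -0.0]
grip_width: 0.851
14.85 [0.4914 0.2746 0.2482] [ 2.9813  0.9884 -0.003 ] [ 0.7 -0.5 -0.5] 0.8526715579304717
clock 14.85 pos [0.4914 0.2746 0.2482] jaw 36.68 F [ 0.7 -0.5 -0.5] M [ 0.03 -0.13  0.  ] grip mm 75.1 j1,j6 [ 26.7 -10. ]
turn units [ 0.001  0.023 -0.043]
shift now [-0.032 -2.01   5.429]  shift after turn [-0.035 -2.01   5.429]
```

View pics/w7.png

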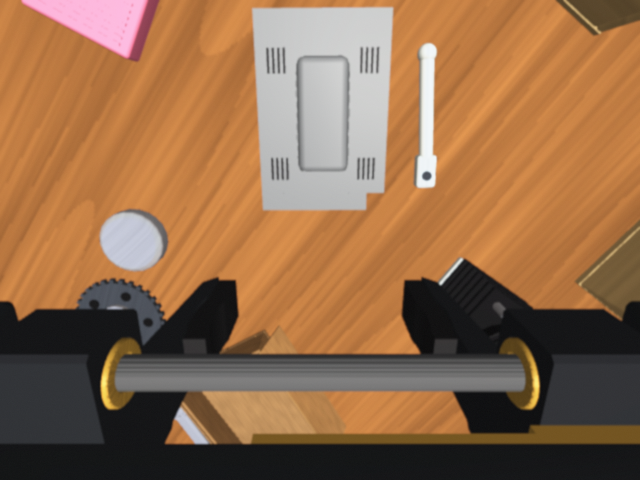

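The cover's flange runs (253,9)–(393,9) at the back and (264,210) at its front right. The notch is at (367–385, 192–210) and the duct at (298–349, 57–170). Measuring.

```bash
python3 - <<'E'
from h import *
import json
c=json.load(open("pics/w7.json")); im=cv2.imread("pics/w7.png");hsv=cv2.cvtColor(im,cv2.COLOR_BGR2HSV)
m=((hsv[...,1]<40)&(hsv[...,2]>90)).astype(np.uint8)*255; m[:, :235]=0;m[:,408:]=0;m[230:]=0
m=cv2.morphologyEx(m,cv2.MORPH_CLOSE,np.ones((9,9)))
k=max(cv2.findContours(m,0,2)[0],key=cv2.contourArea); ap=cv2.approxPolyDP(k,5,True)[:,0]; print(ap.tolist())
for p in ap: print(p,onz(c,*map(float,p),.028)[:2].round(4))
a=np.radians(-53.1); 
q=np.array([onz(c,*p,.028)[:2] for p in [(253,9),(393,9),(264,210)]]); print("mid BL-FR",(q[1]+q[2])/2,"len",np.linalg.norm(q[0]-q[1]),np.linalg.norm(q[0]-q[2]),"yaw",np.degrees(np.arctan2(*(q[2]-q[0])[::-1])),np.degrees(np.arctan2(*(q[1]-q[0])[::-1]))-90)
d=np.array([onz(c,*p,.062)[:2] for p in [(298,57),(349,57),(347,170),(301,170)]]); print("duct",d.round(4).tolist(),d.mean(0))
E
python3 -c "
import cv2;im=cv2.imread('pics/w7.png');cv2.imwrite('pics/w7z.png',cv2.resize(im[0:225,235:410],None,fx=2.6,fy=2.6,interpolation=2))"
```

```text
[[253, 9], [263, 208], [365, 208], [366, 192], [383, 191], [392, 8]]
[253   9] [0.3397 0.3757]
[263 208] [0.4495 0.2289]
[365 208] [0.5353 0.293 ]
[366 192] [0.5254 0.3068]
[383 191] [0.5388 0.3182]
[392   8] [0.4391 0.4507]
mid BL-FR [0.44595216 0.33917591] len 0.1254589123683989 0.1854573113391481 yaw -52.89502942333435 -53.32788467971966
duct [[0.3995, 0.3651], [0.434, 0.3908], [0.491, 0.3151], [0.457, 0.2898]] [0.44536754 0.34019903]
```

View pics/w7z.png

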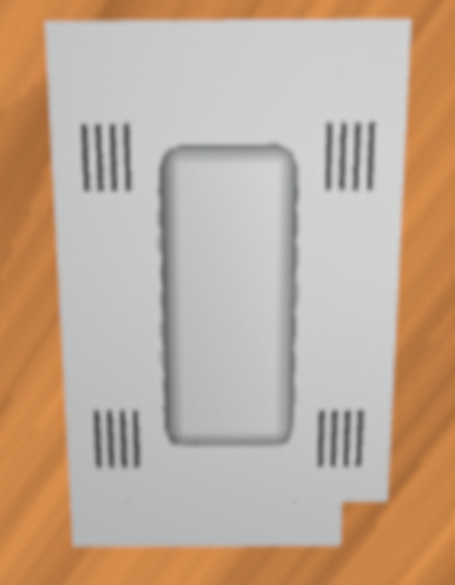

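Cover and duct centre by wrist: (0.4455, 0.3397), yaw -53.1°; top said (0.442, 0.340), and the sizes match within 1 mm. Going down over the duct.

```bash
python3 to.py .445 .3395 .031 36.9; python3 -m handwheel '[[0,0,-0.04,0,-0.67,0.5,75],[0,0,0,0,-0.67,0.7,75],[0,0,0,0,-0.66,0.7,75],[0,0,0,0.03,0,0.7,75],[0,0,0,0,0,0.7,75],[0,0,0,0,0,0.5,75],[0,0,0,0,0,0.3,75],[0,0,0,0,0,0,75],[0,0,0,0,0,0,75]]'; python3 shot.py wrist w8;  python3 to.py .445 .3395 .031 36.9
```

```text
clock 14.85 pos [0.4914 0.2746 0.2482] jaw 36.68 F [ 0.7 -0.5 -0.5] M [ 0.03 -0.13  0.  ] grip mm 75.1 j1,j6 [ 26.7 -10. ]
turn units [ 0.001  0.023 -0.043]
shift now [ 0.05  -1.995  5.429]  shift after turn [ 0.047 -1.995  5.429]
clock: 15.75
ee_pos: [0.4455, 0.3403, 0.0858]
tcp_rot: [-2.98, -0.994, -0.001]
ft_force: [-0.4, 0.3, 0.5]
grip_width: 0.849
15.8 [0.4459 0.3407 0.0864] [-2.9796 -0.9939 -0.0032] [ 0.1 -0.5  1. ] 0.8513111216787123
clock 15.8 pos [0.4459 0.3407 0.0864] jaw 36.89 F [ 0.1 -0.5  1. ] M [-0.01 -0.15 -0.  ] grip mm 75.0 j1,j6 [34.8 -2. ]
turn units [ 0.001 -0.025 -0.002]
shift now [-0.04   0.011  1.386]  shift after turn [-0.037  0.011  1.386]
```

View pics/w8.png

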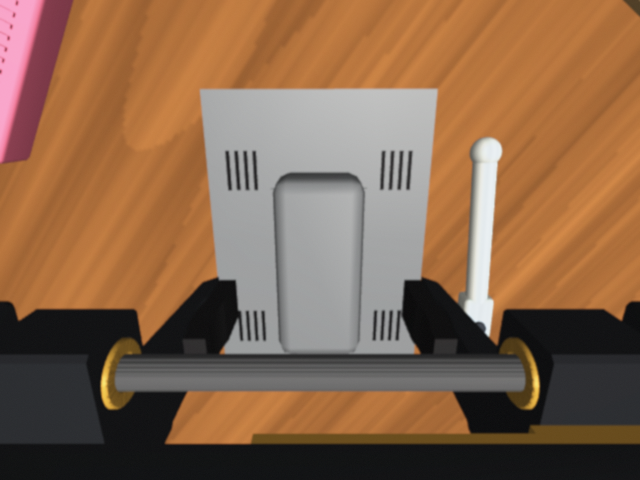

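Duct (274–364) is centred between the fingers and square. Down and grip.

```bash
python3 -m handwheel '[[0,0,0,-0.02,0,0.5,75],[0,0,0,0,0,0.5,75],[0,0,0,0,0,0.3,75],[0,0,0,0,0,0.07,75],[0,0,0,0,0,0,75],[0,0,0,0,0,0,35],[0,0,0,0,0,0,35],[0,0,0,0,0,0,35],[0,0,0,0,0,0,35],[0,0,0,0,0,0,35]]' 40;  python3 to.py .445 .3395 .031 36.9
```

```text
clock: 16.8
ee_pos: [0.4445, 0.3404, 0.0308]
tcp_rot: [-2.979, -0.995, -0.001]
ft_force: [0.2, -0.7, 3.0]
grip_width: 0.515
clock 16.8 pos [0.4445 0.3404 0.0308] jaw 36.94 F [ 0.2 -0.7  3. ] M [-0.03 -0.1   0.06] grip mm 45.3 j1,j6 [34.9 -2. ]
turn units [ 0.    -0.01   0.009]
shift now [-0.004  0.026 -0.004]  shift after turn [-0.004  0.026 -0.004]
```

Gripped at 45.3 mm. Lifting, then turning to the airbox's yaw.

```bash
python3 -m handwheel '[[0,0,0,0,0,-0.2,35],[0,0,0,0,0,-0.5,35],[0,0,0,0,0,-0.7,35],[0,0,0,0,0,-0.8,35],[0,0,0,0,0,-0.8,35],[0,0,0,0,0,-0.8,35],[0,0,0,0,0,-0.6,35],[0,0,0,0,0,-0.3,35],[0,0,-0.6,0,0,0,35],[0,0,-0.8,0,0,0,35]]' 40 >/dev/null; python3 -m handwheel '[[0,0,-0.8,0,0,0,35],[0,0,-0.8,0,0,0,35],[0,0,-0.8,0,0,0,35],[0,0,-0.8,0,0,0,35],[0,0,-0.55,0,0,0,35],[0,0,-0.2,0,0,0,35],[0,0,0,0,0,0,35]]';  python3 to.py .428 -.3325 .21 63.7; python3 shot.py wrist w9
```

```text
clock: 18.5
ee_pos: [0.4437, 0.3398, 0.2175]
tcp_rot: [2.669, 1.657, -0.002]
ft_force: [0.5, -0.4, -0.5]
grip_width: 0.515
clock 18.5 pos [0.4437 0.3398 0.2175] jaw 63.66 F [ 0.5 -0.4 -0.5] M [ 0.04 -0.14  0.  ] grip mm 45.4 j1,j6 [ 34.9 -28.8]
turn units [-0.008  0.015 -0.008]
shift now [-15.237   7.105   0.203]  shift after turn [-15.242   7.095   0.189]
18.55 [0.4438 0.3399 0.2177] [ 2.6693e+00  1.6564e+00 -1.9000e-03] [-0.8  0.9 -1.4] 0.5158584027661073
```

View pics/w9.png

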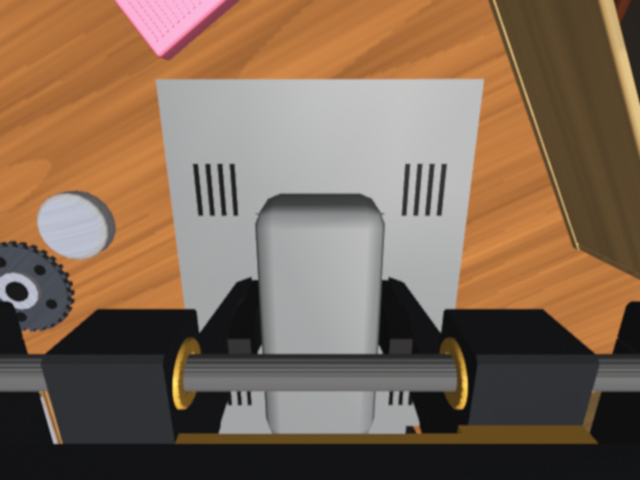

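```bash
python3 - <<'E'
from h import *
import json
c=json.load(open("pics/w9.json")); t=np.array([.4438,.3399]); a=np.radians(-26.34); ex=np.array([np.cos(a),np.sin(a)]);ey=np.array([-ex[1],ex[0]])
for n,u,v,z in [("BR",157,79,.215),("BL",484,79,.215),("ductbackR",262,200,.249),("ductbackL",378,200,.249)]:
    p=onz(c,u,v,z)[:2]-t; print(n,np.round([p@ex,p@ey],4))
E
```

```text
BR [-0.0925 -0.0632]
BL [-0.0925  0.0625]
ductbackR [-0.0525 -0.0194]
ductbackL [-0.0525  0.0185]
```

The cover is held level and square, with its centre 0.5 mm ahead of the TCP. Carrying it to the airbox.

```bash
python3 -m handwheel '[[0,0,0,-0.5,0.23,0,35],[0,0,0,-0.9,0.42,0,35],[0,0,0,-0.9,0.42,0,35],[0,0,0,-0.9,0.42,0,35],[0,0,0,-0.9,0.42,0,35],[0,0,0,-0.9,0.42,0,35],[0,0,0,-0.9,0.42,0,35],[0,0,0,-0.9,0.42,0,35],[0,0,0,-0.9,0.42,0,35],[0,0,0,-0.9,0.42,0,35]]' 40 >/dev/null; python3 -m handwheel '[[0,0,0,-0.9,0.42,0,35],[0,0,0,-0.9,0.42,0,35],[0,0,0,-0.9,0.42,0,35],[0,0,0,-0.9,0.42,0,35],[0,0,0,-0.9,0.42,0,35],[0,0,0,-0.9,0.42,0,35],[0,0,0,-0.9,0.42,0,35],[0,0,0,-0.3,0.15,0,35],[0,0,0,0,0,0,35],[0,0,0,0,0,0,35]]' 40; python3 to.py .4279 -.3318 .16 63.7
```

```text
clock: 20.55
ee_pos: [0.4291, -0.3298, 0.2179]
tcp_rot: [-2.668, -1.656, -0.0]
ft_force: [-0.1, 0.0, -2.0]
grip_width: 0.517
clock 20.55 pos [ 0.4291 -0.3298  0.2179] jaw 63.65 F [-0.1  0.  -2. ] M [ 0.04 -0.13 -0.05] grip mm 45.5 j1,j6 [ -40.2 -103.9]
turn units [-0.015 -0.013 -0.01 ]
shift now [-0.06  -0.002  1.447]  shift after turn [-0.058 -0.004  1.447]
```

```bash
python3 -m handwheel '[[0,0,-0.01,-0.05,0,0.3,35],[0,0,0,0,0,0.6,35],[0,0,0,0,0,0.6,35],[0,0,0,0,0,0.3,35],[0,0,0,0,0,0,35],[0,0,0,0,0,0,35]]' 40; python3 to.py .4279 -.3318 .16 63.7; python3 shot.py wrist w10; python3 shot.py scene s10
```

```text
clock: 21.15
ee_pos: [0.4287, -0.332, 0.1465]
tcp_rot: [-2.667, -1.66, -0.0]
ft_force: [-0.1, -0.5, -0.7]
grip_width: 0.521
clock 21.15 pos [ 0.4287 -0.332   0.1465] jaw 63.79 F [-0.1 -0.5 -0.7] M [-0.01 -0.1  -0.  ] grip mm 45.9 j1,j6 [ -40.4 -104.2]
turn units [ 0.    -0.001  0.018]
shift now [-0.003 -0.02  -0.337]  shift after turn [-0.003 -0.02  -0.337]
21.2 [ 0.4291 -0.3326  0.1473] [2.6662e+00 1.6588e+00 8.0000e-04] [-0.8  0.7 -0.8] 0.5212815149404972
21.25 [ 0.4293 -0.333   0.1477] [2.6657e+00 1.6582e+00 1.2000e-03] [ 0.1 -0.4 -1.2] 0.5199146141299815
```

View pics/w10.png

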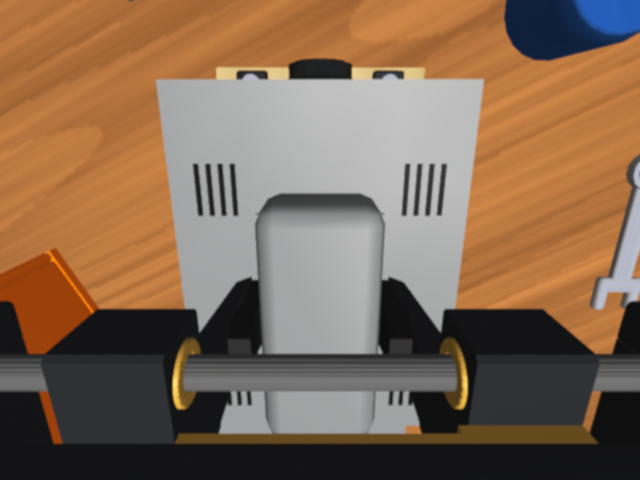

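```bash
python3 -c "
import cv2;im=cv2.imread('pics/s10.png');cv2.imwrite('pics/s10z.png',cv2.resize(im[110:280,140:340],None,fx=3.5,fy=3.5,interpolation=2))"
```

```text
(no output)
```

View pics/s10z.png

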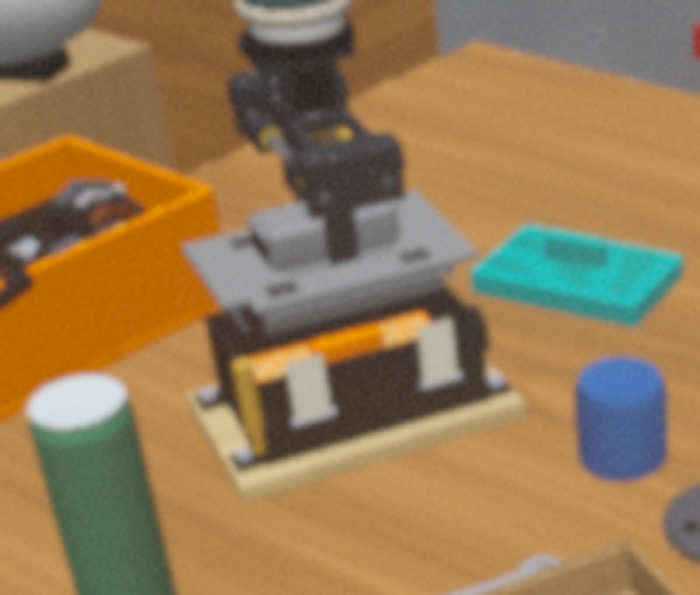

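```bash
python3 - <<'E'
from h import *
import json
c=json.load(open("pics/w10.json")); t=np.array([.4283,-.332]); a=np.radians(-26.3); ex=np.array([np.cos(a),np.sin(a)]);ey=np.array([-ex[1],ex[0]])
for n,u,v,z in [("cover BR",157,79,.1445),("cover BL",484,79,.1445),("boardBR",216.5,67,.015),("boardBL",424.5,67,.015),("bolt",251,73,.02),("bolt",390,73,.02)]:
    p=onz(c,u,v,z)[:2]-t; print(n,np.round([p@ex,p@ey],4))
s=bot.get_state();print(s["ee_pos"])
E
```

```text
cover BR [-0.092  -0.0628]
cover BL [-0.0921  0.0624]
boardBR [-0.1125 -0.0739]
boardBL [-0.1128  0.0738]
bolt [-0.1081 -0.0487]
bolt [-0.1082  0.0487]
[ 0.4293105  -0.3329651   0.14768984]
```

Cover against board: 0.6 mm lengthwise and 0.1 mm across, well inside the play. Lowering in stages while watching the force.

```bash
python3 -m handwheel '[[0,0,0,0,-0.01,0.3,35],[0,0,0,0,0,0.3,35],[0,0,0,0,0,0.25,35],[0,0,0,0,0,0.1,35],[0,0,0,0,0,0,35],[0,0,0,0,0,0,35]]' 40; python3 to.py .4279 -.3318 .1018 63.7
```

```text
clock: 21.85
ee_pos: [0.428, -0.3324, 0.1081]
tcp_rot: [-2.668, -1.658, 0.0]
ft_force: [0.2, 0.3, -1.2]
grip_width: 0.52
clock 21.85 pos [ 0.428  -0.3324  0.1081] jaw 63.74 F [ 0.2  0.3 -1.2] M [ 0.03 -0.13 -0.03] grip mm 45.8 j1,j6 [ -40.5 -104.2]
turn units [-0.003 -0.001  0.007]
shift now [ 0.013 -0.009  0.158]  shift after turn [ 0.013 -0.009  0.158]
```

```bash
python3 -m handwheel '[[0,0,0,0,0,0.06,35],[0,0,0,0,0,0.06,35],[0,0,0,0,0,0,35],[0,0,0,0,0,0,35]]' 40; python3 -m handwheel '[[0,0,0,0,0,0.04,35],[0,0,0,0,0,0,35],[0,0,0,0,0,0,35]]' 40; python3 shot.py wrist w11; python3 shot.py scene s11;python3 -c "
import cv2;im=cv2.imread('pics/s11.png');cv2.imwrite('pics/s11z.png',cv2.resize(im[130:260,170:310],None,fx=4.5,fy=4.5,interpolation=2))"
```

```text
clock: 22.25
ee_pos: [0.4281, -0.3324, 0.1036]
tcp_rot: [2.668, 1.659, 0.0]
ft_force: [0.0, -0.9, -1.6]
grip_width: 0.52
clock: 22.55
ee_pos: [0.4283, -0.3323, 0.1021]
tcp_rot: [2.668, 1.659, 0.001]
ft_force: [1.0, 0.2, -0.6]
grip_width: 0.519
22.6 [ 0.4283 -0.3323  0.1021] [2.6678e+00 1.6587e+00 6.0000e-04] [-0.2  0.9  0.5] 0.519510260767086
22.65 [ 0.4283 -0.3323  0.1021] [2.6677e+00 1.6587e+00 6.0000e-04] [ 1.   1.4 -0.5] 0.5185135310600876
```

View pics/w11.png

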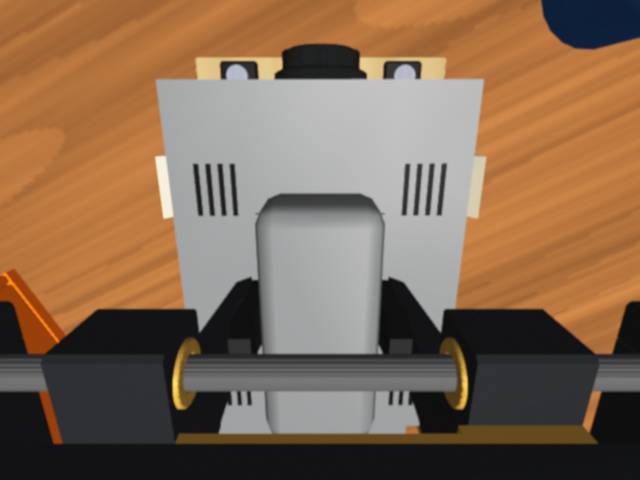

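View pics/s11z.png

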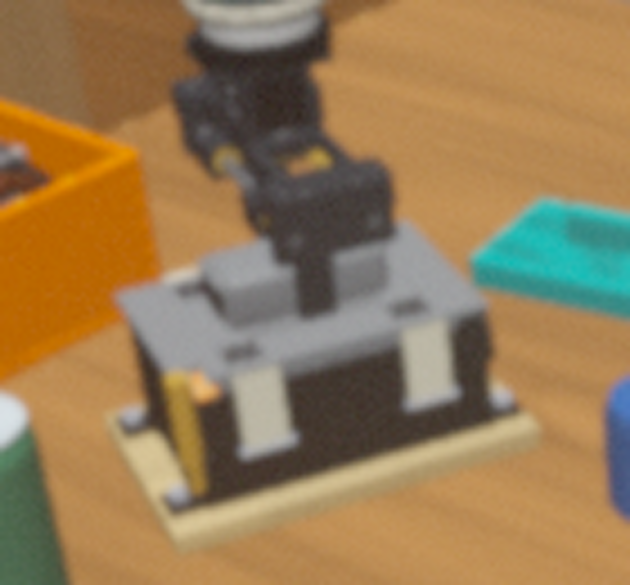

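The skirt is inside the opening, the notch is at the stub and the cover is level between the clips. There is no contact force yet, so continue gently to the hooks.

```bash
python3 -m handwheel '[[0,0,0,0,0,0.03,35],[0,0,0,0,0,0,35],[0,0,0,0,0,0,35]]' 40; python3 -m handwheel '[[0,0,0,0,0,0.03,35],[0,0,0,0,0,0,35],[0,0,0,0,0,0,35]]' 40; python3 -m handwheel '[[0,0,0,0,0,0.03,35],[0,0,0,0,0,0,35],[0,0,0,0,0,0,35]]' 40
```

```text
clock: 22.95
ee_pos: [0.4284, -0.3325, 0.1011]
tcp_rot: [2.667, 1.658, 0.001]
ft_force: [1.3, 1.1, 1.7]
grip_width: 0.522
clock: 23.25
ee_pos: [0.4286, -0.3328, 0.1003]
tcp_rot: [2.667, 1.658, 0.001]
ft_force: [1.4, 2.4, 5.5]
grip_width: 0.516
clock: 23.55
ee_pos: [0.4287, -0.333, 0.0995]
tcp_rot: [2.666, 1.658, 0.001]
ft_force: [-0.2, 2.0, 7.6]
grip_width: 0.518
```

The cover has met the hooks (7.6 N at the expected height of 0.100). I'll release to 70 mm, so each finger then stands over a press line at |y| ≈ 44 mm, and check.

```bash
python3 -m handwheel '[[0,0,0,0,0,-0.02,45],[0,0,0,0,0,0,70],[0,0,0,0,0,0,70],[0,0,0,0,0,0,70],[0,0,0,0,0,0,70],[0,0,0,0,0,0,70]]' 40;python3 shot.py wrist w12; python3 to.py .428 -.3325 .1 63.7
```

```text
clock: 24.15
ee_pos: [0.4281, -0.3324, 0.0992]
tcp_rot: [2.668, 1.659, 0.0]
ft_force: [0.9, 1.3, 4.6]
grip_width: 0.79
24.2 [ 0.4281 -0.3323  0.0992] [2.6679e+00 1.6588e+00 2.0000e-04] [1.4 1.6 4.6] 0.7941410913416598
clock 24.2 pos [ 0.4281 -0.3323  0.0992] jaw 63.74 F [1.4 1.6 4.6] M [ 0.2  -0.26 -0.  ] grip mm 70.0 j1,j6 [ -40.5 -104.2]
turn units [ 0.001 -0.001  0.009]
shift now [-0.005 -0.001 -0.021]  shift after turn [-0.005 -0.001 -0.021]
```

View pics/w12.png

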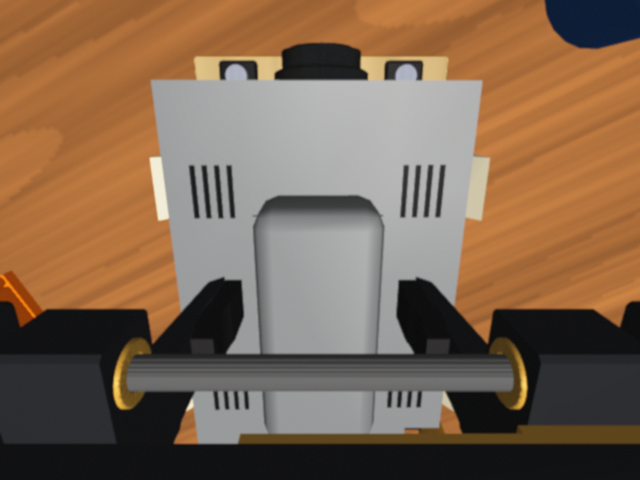

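Released: the flange (152–482) is about 1 mm right of centre, within the play. It is level, the fingers rest one on each long side, and both back hooks show equally. Now I press straight down on both sides together in small steps.

```bash
python3 -m handwheel '[[0,0,0,0,0,0.04,70],[0,0,0,0,0,0.04,70],[0,0,0,0,0,0,70]]' 40; python3 -m handwheel '[[0,0,0,0,0,0.04,70],[0,0,0,0,0,0.04,70],[0,0,0,0,0,0,70]]' ;python3 -m handwheel '[[0,0,0,0,0,0.04,70],[0,0,0,0,0,0,70]]'; python3 to.py .428 -.3325 .089 63.7
```

```text
clock: 24.5
ee_pos: [0.4285, -0.3326, 0.0967]
tcp_rot: [2.667, 1.658, 0.001]
ft_force: [1.3, 3.6, 8.2]
grip_width: 0.792
clock: 24.8
ee_pos: [0.4283, -0.3329, 0.0938]
tcp_rot: [2.667, 1.658, -0.0]
ft_force: [-0.2, 1.7, 6.3]
grip_width: 0.8
clock: 25.0
ee_pos: [0.4271, -0.3321, 0.0901]
tcp_rot: [-2.667, -1.658, 0.002]
ft_force: [1.1, 0.8, 1.0]
grip_width: 0.792
clock 25.0 pos [ 0.4271 -0.3321  0.0901] jaw 63.74 F [1.1 0.8 1. ] M [ 0.05 -0.09 -0.03] grip mm 69.7 j1,j6 [ -40.5 -104.2]
turn units [-0.022  0.001  0.009]
shift now [-0.     0.025  0.027]  shift after turn [-0.     0.025  0.027]
```

```bash
python3 shot.py wrist w13; python3 shot.py scene s13;python3 -c "
import cv2;im=cv2.imread('pics/s13.png');cv2.imwrite('pics/s13z.png',cv2.resize(im[130:260,170:310],None,fx=4.5,fy=4.5,interpolation=2))"
```

```text
25.05 [ 0.4271 -0.332   0.09  ] [-2.6664e+00 -1.6578e+00  1.6000e-03] [ 0.2 -0.   0.1] 0.7986697632022475
25.1 [ 0.4272 -0.332   0.0901] [-2.6665e+00 -1.6578e+00  1.4000e-03] [ 0.3  0.2 -1. ] 0.7999619457288921
```

View pics/w13.png

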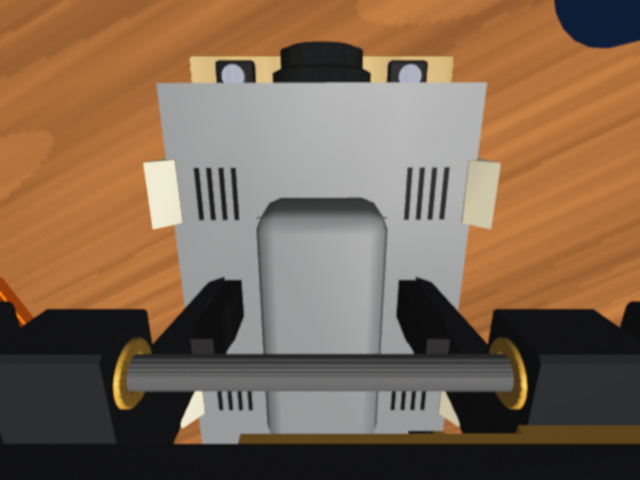

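View pics/s13z.png

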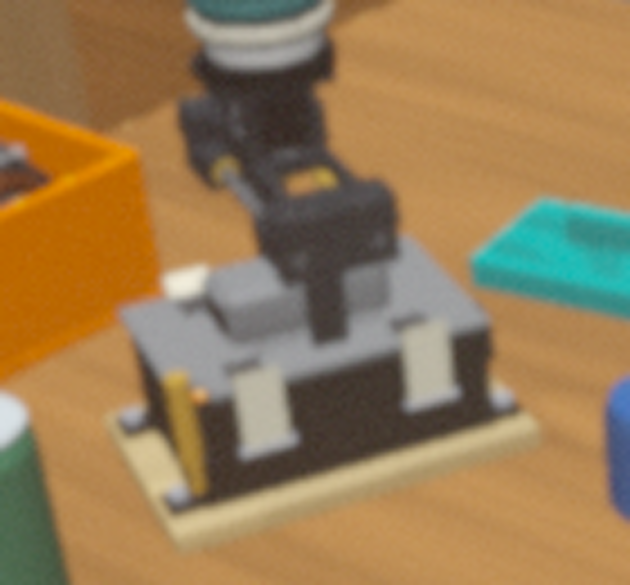

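The hooks now lie over the flange on both sides, seen at the back at (160,190) and (482,190), and slivers of the front ones are visible. The load fell to about zero, as after a click. I'll press on to the rigid rim to confirm, then at the front and back pairs of press spots.

```bash
python3 -m handwheel '[[0,0,0,0,0,0.04,70],[0,0,0,0,0,0.03,70],[0,0,0,0,0,0,70],[0,0,0,0,0,0,70]]'; python3 -m handwheel '[[0,0,0,0,0,0.05,70],[0,0,0,0,0,0,70],[0,0,0,0,0,0,70]]'; python3 -m handwheel '[[0,0,0,0,0,0.05,70],[0,0,0,0,0,0,70],[0,0,0,0,0,0,70]]'
```

```text
clock: 25.5
ee_pos: [0.4279, -0.3325, 0.0894]
tcp_rot: [-2.668, -1.659, 0.001]
ft_force: [-3.7, 1.7, 9.4]
grip_width: 0.793
clock: 25.8
ee_pos: [0.428, -0.3325, 0.0893]
tcp_rot: [-2.668, -1.659, 0.001]
ft_force: [-6.8, 6.1, 22.0]
grip_width: 0.795
clock: 26.1
ee_pos: [0.428, -0.3326, 0.0893]
tcp_rot: [-2.667, -1.659, 0.001]
ft_force: [-12.5, 8.6, 33.5]
grip_width: 0.793
```

Rigid at z=0.0893 (home is 0.089) under 33 N. Back off and check the front pair, then the back pair.

```bash
python3 -m handwheel '[[0,0,0,0,0,-0.25,70],[0,0,0,0,0,-0.3,70],[0,0,0,0,0.5,0,70],[0,0,0,0,0.75,0,70],[0,0,0,0,0,0.15,70],[0,0,0,0,0,0.1,70],[0,0,0,0,0,0,70],[0,0,0,0,0,0,70]]'; python3 to.py .4728 -.3546 .089 63.7
```

```text
clock: 26.9
ee_pos: [0.4717, -0.3537, 0.0954]
tcp_rot: [-2.666, -1.657, 0.001]
ft_force: [0.8, 0.5, 0.1]
grip_width: 0.792
clock 26.9 pos [ 0.4717 -0.3537  0.0954] jaw 63.73 F [0.8 0.5 0.1] M [ 0.02 -0.12  0.03] grip mm 69.7 j1,j6 [ -39.3 -103. ]
turn units [-0.025 -0.005  0.006]
shift now [-0.007  0.036  0.161]  shift after turn [-0.006  0.035  0.161]
```

```bash
python3 -m handwheel '[[0,0,0,0,0,0.08,70],[0,0,0,0,0,0.06,70],[0,0,0,0,0,0.03,70],[0,0,0,0,0,0,70],[0,0,0,0,0,0,70]]'; python3 -m handwheel '[[0,0,0,0,0,0.05,70],[0,0,0,0,0,0,70],[0,0,0,0,0,0,70]]'; python3 -m handwheel '[[0,0,0,0,0,0.05,70],[0,0,0,0,0,0,70],[0,0,0,0,0,0,70]]'
```

```text
clock: 27.4
ee_pos: [0.4729, -0.3545, 0.0895]
tcp_rot: [2.668, 1.659, 0.0]
ft_force: [0.3, -0.3, -0.4]
grip_width: 0.79
clock: 27.7
ee_pos: [0.4731, -0.3547, 0.0894]
tcp_rot: [2.668, 1.659, 0.0]
ft_force: [-3.9, 2.9, 10.6]
grip_width: 0.795
clock: 28.0
ee_pos: [0.4731, -0.3547, 0.0894]
tcp_rot: [2.668, 1.659, 0.0]
ft_force: [-7.2, 5.3, 21.1]
grip_width: 0.795
```

The front pair is rigid at 0.0894 under 21 N, so already home. Now the back pair.

```bash
python3 -m handwheel '[[0,0,0,0,0,-0.25,70],[0,0,0,0,0,-0.25,70],[0,0,0,0,-0.8,0,70],[0,0,0,0,-0.9,0,70],[0,0,0,0,-0.8,0,70],[0,0,0,0,0,0.15,70],[0,0,0,0,0,0.1,70],[0,0,0,0,0,0,70],[0,0,0,0,0,0,70]]'; python3 to.py .3832 -.3103 .089 63.7
```

```text
clock: 28.9
ee_pos: [0.3843, -0.311, 0.0957]
tcp_rot: [2.667, 1.659, 0.0]
ft_force: [0.9, -0.4, -0.4]
grip_width: 0.793
clock 28.9 pos [ 0.3843 -0.311   0.0957] jaw 63.76 F [ 0.9 -0.4 -0.4] M [ 0.02 -0.13  0.03] grip mm 69.9 j1,j6 [ -41.9 -105.6]
turn units [0.008 0.001 0.011]
shift now [ 0.003 -0.032  0.167]  shift after turn [ 0.003 -0.032  0.167]
```

```bash
python3 -m handwheel '[[0,0,0,0,0,0.08,70],[0,0,0,0,0,0.06,70],[0,0,0,0,0,0.03,70],[0,0,0,0,0,0,70],[0,0,0,0,0,0,70]]'; python3 -m handwheel '[[0,0,0,0,0,0.05,70],[0,0,0,0,0,0.03,70],[0,0,0,0,0,0,70]]'; python3 -m handwheel '[[0,0,0,0,0,0.05,70],[0,0,0,0,0,0,70],[0,0,0,0,0,0,70]]'
```

```text
clock: 29.4
ee_pos: [0.3838, -0.3106, 0.0894]
tcp_rot: [2.667, 1.658, 0.001]
ft_force: [-0.8, 0.8, 4.2]
grip_width: 0.792
clock: 29.7
ee_pos: [0.3839, -0.3107, 0.0893]
tcp_rot: [2.668, 1.659, 0.0]
ft_force: [-8.1, 7.9, 26.9]
grip_width: 0.795
clock: 30.0
ee_pos: [0.3839, -0.3107, 0.0893]
tcp_rot: [-2.668, -1.659, 0.0]
ft_force: [-12.8, 11.7, 40.7]
grip_width: 0.793
```

The back pair is rigid at 0.0893 too. Lifting clear for a last look.

```bash
python3 -m handwheel '[[0,0,0,0,0,-0.3,70],[0,0,0,0,0,-0.6,70],[0,0,0,0,0,-0.8,70],[0,0,0,0,0,-0.8,70],[0,0,0,0,0,-0.8,70],[0,0,0,0,0.9,-0.5,70],[0,0,0,0,0.9,0,70],[0,0,0,0,0.9,0,70],[0,0,0,0,0.8,0,70],[0,0,0,0,0,0,70]]' >/dev/null; python3 -m handwheel '[[0,0,0,0,0,0,70],[0,0,0,0,0,0,70]]'; python3 shot.py wrist w14; python3 shot.py scene s14; python3 shot.py top t14;python3 -c "
import cv2;im=cv2.imread('pics/s14.png');cv2.imwrite('pics/s14z.png',cv2.resize(im[130:260,170:310],None,fx=4.5,fy=4.5,interpolation=2))"
```

```text
clock: 31.2
ee_pos: [0.5079, -0.3717, 0.2349]
tcp_rot: [-2.667, -1.658, 0.001]
ft_force: [0.4, 0.1, -0.4]
grip_width: 0.795
31.25 [ 0.5078 -0.3717  0.2352] [-2.6672e+00 -1.6580e+00  7.0000e-04] [-0.2 -0.3 -0.7] 0.799241644692021
31.3 [ 0.5078 -0.3717  0.2355] [-2.6677e+00 -1.6582e+00  3.0000e-04] [-0.1 -0.6 -0.1] 0.7976154922243426
31.35 [ 0.5079 -0.3718  0.2357] [-2.6681e+00 -1.6584e+00  1.0000e-04] [ 0.6 -1.1  0.7] 0.7949364800425613
```

View pics/w14.png

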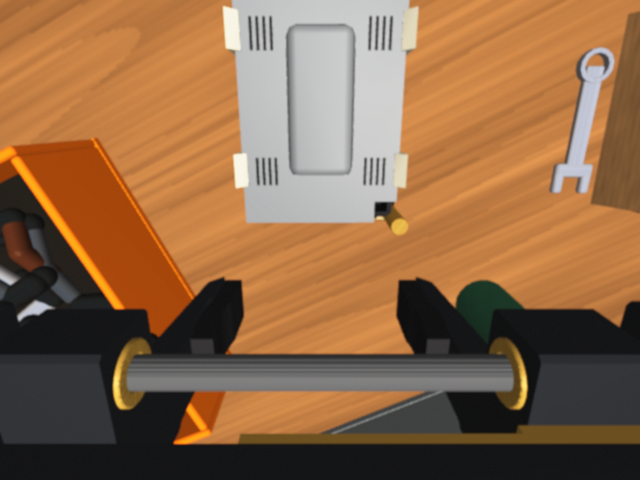

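View pics/s14z.png

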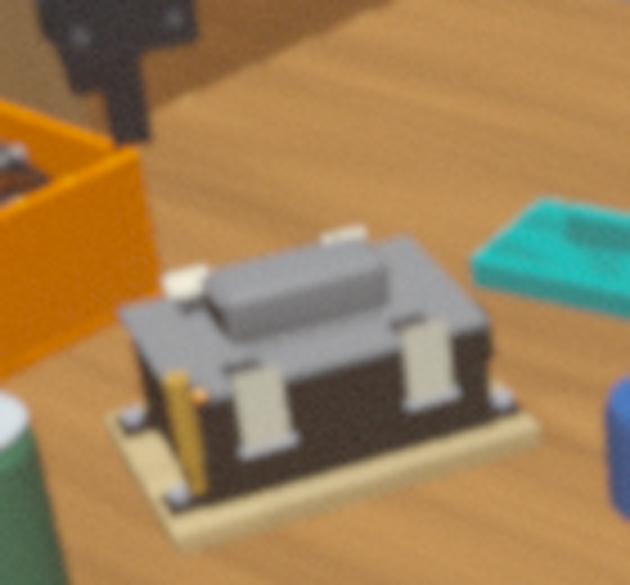

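View pics/t14.png

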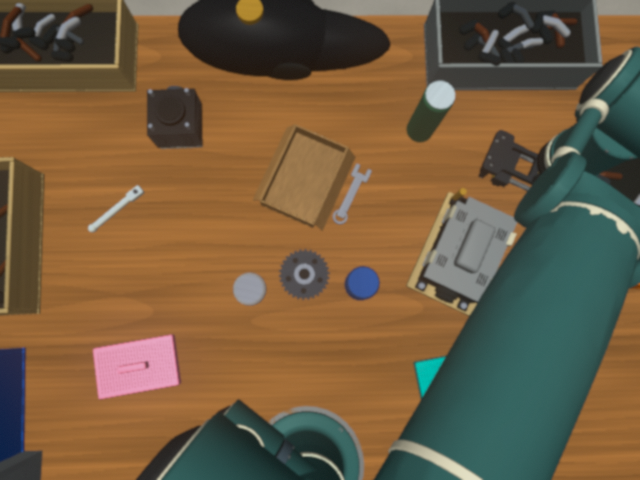

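All four hooks lie over the flange: (232,28), (410,28), (240,170) and (400,170) in the wrist view. The notch (375–392, 202–218) is round the stub, the flange meets the rim evenly in the scene view, and the other parts are where they were. Handing in.

```bash
python3 -c "
from rig import bot
print(bot.get_state()['clock']); print(bot.job_done())"
```

```text
31.35
the job is handed in; nothing more can be done
None
```

The filter is in the airbox and the cover is clipped down over it. I handed the job in at 31.35 s of the 72 s allowed.

**What I did:** I lifted the filter by its handle and laid it flat on the airbox floor, within about 1.5 mm of centre. I then carried the cover by its duct and set it on the hooks with its notch round the stub. After opening the jaws astride the duct, I pressed both long sides down together at mid-length. Pressing again on the front pair and then the back pair of spots moved nothing further.

**Last checks:**
- **Height:** The fingers met a rigid stop at 89.3–89.4 mm at the middle, front and back. Home is 89 mm. The upward force on the tool was 33, 21 and 41 N in turn, each shared between the two fingers.
- **Clips:** All four white hooks are over the flange in the final wrist view, with the notch round the stub.
- **Other parts:** The bystanders and both look-alikes look unmoved; the arm hid part of the turquoise one in the last top view.

**What disagreed or fell short:**
- The top and wrist cameras differed by 2–4 mm on positions. I went mainly by the wrist camera, with direct comparisons of part against airbox.
- The push over the clips read only about 8 N at the end of each short move, lower than expected. I inferred the clicks from the force drop, the rigid stop and the pictures, because clip angles can't be read directly.
- The last back-pair press reached 40.7 N. It was through the fingertips, not the gripper's body.

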